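# Refit the meal filler after washing

### The arm

A 6-joint arm with a two-finger parallel gripper is mounted at the origin on the work surface. World frame = base frame: x ahead of the robot, y to its left, z up, the work surface at z = 0. Lengths are in mm, angles in rad, forces in N, time in s.
With the tool pointing down it reaches from about 250 to 725 mm from the base axis. Payload 4 kg.
Tool frame: the origin (TCP) lies on the centre line of the jaws, within the pads' length; the fingertips stand tips_ahead ahead of it and the grasp point (between the pads) lies 11 mm behind it (tips_ahead is the distance from the TCP to the fingertips, in mm); x points along the fingers, y is the direction in which the jaws open and shut, and the axes are right-handed (so a half turn about x gives the same grasp; the last joint's range is limited). The gripper opens to 85 mm and grips with 20 to 120 N. Pads are 22 mm wide; open, the fingers measure 114 mm over their backs; the gripper's body (76 mm by 85 mm) begins 54 mm behind the grasp point. The pads swing forward as they close: fully open they stand 13 mm farther back than shut.
Start: joints at [-1.285, 0.241, 0.005, 1.335, 0, 1.571], TCP at [140.961, -479.718, 239.306] pointing down, gripper open.
Joint ranges: [-2.72, 2.72], [-1.05, 1.87], [-1.09, 1.28], [-1.99, 2.15], [-1.42, 1.44], [-3.14, 3.14]. Speed limits (rad/s): [2.79, 2.79, 3.14, 3.14, 3.14, 3.14].

### API

Orientations are given as a 3x3 rotation matrix whose columns are the frame's x, y, z axes.
In Python, from workcell import read_state, camera, camera_model, job_done, tips_ahead gives the robot as it stands.
- The arm moves only by the shell command python3 -m creep 'ROWS' [OPENING] [FORCE]. ROWS is JSON, a list of rows, each an object with "dp": the shift along the world's x, y, z in mm, a list of three; "turn": the turn about the world's z in rad. In form: [{"dp": [x, y, z], "turn": turn}, ...]. A call has 1 to 20 rows; each row is the pose to reach, as a shift and turn from the pose commanded when the call began; what a row does not reach only later rows make up. A row lasts 1/12 s, in which the tool goes at most 41.7 mm and 7.16 degrees, less where a joint would pass 70% of its speed; a pose out of reach is approached as far as the arm can. A call with a gripper value outside its range is refused whole. OPENING is the opening, from 0 (shut) to 1 (fully open), set as the call begins (- or left out, the last holds). The fingers move at their own pace and stop on an object; FORCE is the grip in N (left out, the last holds). Time passes only in rows, so rows that repeat a pose let the fingers close. It gives the time, the measured TCP pose, the force and the opening at its end, in the units of the state.
- read_state(): the state, without advancing time (a new reading comes with each control period).
- camera(name): name is "scene" or "top"; returns (picture, depth): 384x512x3 uint8, red, green, blue; 384x512 float32, mm along the optical axis (not along the pixel's ray), 0 where there is no reading.
- camera_model(name): a dict with "fx", "fy", "cx", "cy" (pixels), "xyz" and "rotation" of the camera in the world. Camera axes: x right, y down, z forward; pixel columns grow to the right and rows downward; lengths in mm; the calibration is good to about 2 mm. A picture is of the moment at which its call begins. camera_model takes no time and is no camera call.
- job_done(): hands the job in, once; it reports no verdict.
The state is a dict: "time_s": time; "qpos": joint angles; "qvel": joint speeds; "joint_torque": joint torques, N m; "tool_pos": TCP position; "ee_rot": TCP orientation; "force": force on the tool from outside, world axes, zero at the start; "ft_torque": the same for the moment, N m; "grip_width": finger opening in mm.
Only numpy, scipy, OpenCV 4.12 (cv2) and the standard library are available. Lean on these libraries where they do the work, as an engineer would, in place of code of your own. Each camera call takes 0.05 s, during which the arm holds its last target.

### The job

Put the washed filler back together for the next meal run: push every filling tube that is there onto a wide spigot of its own and every black blanking cap onto a narrow spigot of its own, pressing each one down firmly until its seat ring is right down and it is fully home. Also hang the drip pail by its handle on the hook stand's arm, in the dip, and leave the dish, bottle, jar, can and foil tray where they are.

Things in the scene. Friction and masses are not known exactly. Their poses are not given: they have to be found in the camera images.
- filler_head: Fixed steel block, 140 (x) x 330 (y) x 50 mm high; origin under its centre. On top stand aluminium spigots, the last 10 mm tapered: 4 wide (34 mm tall) in a row 80 mm apart along the -x (robot) side, 3 narrow (24 mm) 80 mm apart 70 mm behind. Each has a stiff black seat ring at its foot, 7 to 10 mm proud of the block at the start; about 8 N pushes it down to 1 mm and it stays.
- wide_port_0 (a point): Wide spigot, 32 mm diameter (22 mm at the tip); seat ring 42 mm diameter. The point lies on the spigot's axis, 1 mm above the block's top and 51 mm above the table: the height of the underside of a tube that is fully home. z up.
- wide_port_1 (a point): Wide spigot, 32 mm diameter (22 mm at the tip); seat ring 42 mm diameter. The point lies on the spigot's axis, 1 mm above the block's top and 51 mm above the table: the height of the underside of a tube that is fully home. z up.
- wide_port_2 (a point): Wide spigot, 32 mm diameter (22 mm at the tip); seat ring 42 mm diameter. The point lies on the spigot's axis, 1 mm above the block's top and 51 mm above the table: the height of the underside of a tube that is fully home. z up.
- wide_port_3 (a point): Wide spigot, 32 mm diameter (22 mm at the tip); seat ring 42 mm diameter. The point lies on the spigot's axis, 1 mm above the block's top and 51 mm above the table: the height of the underside of a tube that is fully home. z up.
- narrow_port_0 (a point): Narrow spigot, 18 mm diameter (8 mm at the tip); seat ring 42 mm diameter. The point lies on the spigot's axis, 1 mm above the block's top and 51 mm above the table: the height of the underside of a cap that is fully home. z up.
- narrow_port_1 (a point): Narrow spigot, 18 mm diameter (8 mm at the tip); seat ring 42 mm diameter. The point lies on the spigot's axis, 1 mm above the block's top and 51 mm above the table: the height of the underside of a cap that is fully home. z up.
- narrow_port_2 (a point): Narrow spigot, 18 mm diameter (8 mm at the tip); seat ring 42 mm diameter. The point lies on the spigot's axis, 1 mm above the block's top and 51 mm above the table: the height of the underside of a cap that is fully home. z up.
- tube_0: Filling tube, bare aluminium, open at both ends, 42 mm outside and 36 mm inside diameter, 60 mm tall, about 90 g, standing upright on the table; origin at the centre of its underside, z along its axis. Belongs on a wide spigot. One of the four may be absent.
- tube_1: Filling tube, bare aluminium, open at both ends, 42 mm outside and 36 mm inside diameter, 60 mm tall, about 90 g, standing upright on the table; origin at the centre of its underside, z along its axis. Belongs on a wide spigot. One of the four may be absent.
- tube_2: Filling tube, bare aluminium, open at both ends, 42 mm outside and 36 mm inside diameter, 60 mm tall, about 90 g, standing upright on the table; origin at the centre of its underside, z along its axis. Belongs on a wide spigot. One of the four may be absent.
- tube_3: Filling tube, bare aluminium, open at both ends, 42 mm outside and 36 mm inside diameter, 60 mm tall, about 90 g, standing upright on the table; origin at the centre of its underside, z along its axis. Belongs on a wide spigot. One of the four may be absent.
- cap_0: Black plastic blanking cap, 42 mm outside and 22 mm inside diameter, 30 mm tall, 25 mm deep inside, open underneath and closed on top, about 30 g, standing on the table open end down; origin at the centre of its underside, z up. Belongs on a narrow spigot. One of the three may be absent.
- cap_1: Black plastic blanking cap, 42 mm outside and 22 mm inside diameter, 30 mm tall, 25 mm deep inside, open underneath and closed on top, about 30 g, standing on the table open end down; origin at the centre of its underside, z up. Belongs on a narrow spigot. One of the three may be absent.
- cap_2: Black plastic blanking cap, 42 mm outside and 22 mm inside diameter, 30 mm tall, 25 mm deep inside, open underneath and closed on top, about 30 g, standing on the table open end down; origin at the centre of its underside, z up. Belongs on a narrow spigot. One of the three may be absent.
- pail: Steel drip pail, 110 mm across the rim, 90 mm at the foot, rim 70 mm high, about 300 g; origin at the centre of its underside, z up. Its stiff upright bail handle rises from the rim at +y and -y; the handle's top is a straight round bar 10 mm thick, 70 mm long along the pail's y, 145 mm above the foot: 70 mm free between rim and bar.
- pail_bar (a point): Middle (centre line) of the top bar of the pail's handle, 145 mm above the pail's underside; the bar runs along y.
- hook: Fixed hook stand: a 100 mm square foot and a post 18 mm thick and 260 mm high, with a round arm 10 mm thick that points to the stand's -x and sags in a shallow V: centre line 235 mm high at the post, 215 mm at 80 mm out, 235 mm at its free end 140 mm out. Origin under the post.
- hook_seat (a point): Top of the arm at the lowest point of the V, 80 mm out from the post and 220 mm above the table: where the handle's bar rests across the arm. Axes as the stand's.
- ramekin: Bystander: white ceramic dish, 66 mm wide, 35 mm high; origin under its centre.
- sauce_bottle: Bystander: clear bottle, 56 mm wide, 150 mm high; origin under its centre.
- spice_jar: Bystander: glass jar, 60 mm wide, 80 mm high; origin under its centre.
- foil_tray: Bystander: filled round foil tray, 120 mm wide, 30 mm high; origin under its centre.
- oil_can: Bystander: can, 66 mm wide, 110 mm high; origin under its centre.
There are look-alikes about, which are no part of the job. Leave any red look-alike of the cap_1 alone.

How it is judged (in metres and radians):
At the end, for the whole second after the job is handed in: Each tube present is on a wide spigot and each cap on a narrow one, upright within 0.08 rad, within 4 mm of the axis, underside under 3 mm above home height; the pail hangs by its bar on the arm, bar middle within 35 mm of the dip and 0 to 20 mm above it, tilt under 0.3 rad; all at rest (((horizontal distance between tube_0 and wide_port_0 below 0.004 m and z of tube_0 in the frame of wide_port_0 between -0.004 and 0.003 m and angle between tube_0's own z axis and vertical below 0.08 rad) or (horizontal distance between tube_0 and wide_port_1 below 0.004 m and z of tube_0 in the frame of wide_port_1 between -0.004 and 0.003 m and angle between tube_0's own z axis and vertical below 0.08 rad) or (horizontal distance between tube_0 and wide_port_2 below 0.004 m and z of tube_0 in the frame of wide_port_2 between -0.004 and 0.003 m and angle between tube_0's own z axis and vertical below 0.08 rad) or (horizontal distance between tube_0 and wide_port_3 below 0.004 m and z of tube_0 in the frame of wide_port_3 between -0.004 and 0.003 m and angle between tube_0's own z axis and vertical below 0.08 rad)) and ((horizontal distance between tube_1 and wide_port_0 below 0.004 m and z of tube_1 in the frame of wide_port_0 between -0.004 and 0.003 m and angle between tube_1's own z axis and vertical below 0.08 rad) or (horizontal distance between tube_1 and wide_port_1 below 0.004 m and z of tube_1 in the frame of wide_port_1 between -0.004 and 0.003 m and angle between tube_1's own z axis and vertical below 0.08 rad) or (horizontal distance between tube_1 and wide_port_2 below 0.004 m and z of tube_1 in the frame of wide_port_2 between -0.004 and 0.003 m and angle between tube_1's own z axis and vertical below 0.08 rad) or (horizontal distance between tube_1 and wide_port_3 below 0.004 m and z of tube_1 in the frame of wide_port_3 between -0.004 and 0.003 m and angle between tube_1's own z axis and vertical below 0.08 rad)) and ((horizontal distance between tube_2 and wide_port_0 below 0.004 m and z of tube_2 in the frame of wide_port_0 between -0.004 and 0.003 m and angle between tube_2's own z axis and vertical below 0.08 rad) or (horizontal distance between tube_2 and wide_port_1 below 0.004 m and z of tube_2 in the frame of wide_port_1 between -0.004 and 0.003 m and angle between tube_2's own z axis and vertical below 0.08 rad) or (horizontal distance between tube_2 and wide_port_2 below 0.004 m and z of tube_2 in the frame of wide_port_2 between -0.004 and 0.003 m and angle between tube_2's own z axis and vertical below 0.08 rad) or (horizontal distance between tube_2 and wide_port_3 below 0.004 m and z of tube_2 in the frame of wide_port_3 between -0.004 and 0.003 m and angle between tube_2's own z axis and vertical below 0.08 rad)) and ((horizontal distance between tube_3 and wide_port_0 below 0.004 m and z of tube_3 in the frame of wide_port_0 between -0.004 and 0.003 m and angle between tube_3's own z axis and vertical below 0.08 rad) or (horizontal distance between tube_3 and wide_port_1 below 0.004 m and z of tube_3 in the frame of wide_port_1 between -0.004 and 0.003 m and angle between tube_3's own z axis and vertical below 0.08 rad) or (horizontal distance between tube_3 and wide_port_2 below 0.004 m and z of tube_3 in the frame of wide_port_2 between -0.004 and 0.003 m and angle between tube_3's own z axis and vertical below 0.08 rad) or (horizontal distance between tube_3 and wide_port_3 below 0.004 m and z of tube_3 in the frame of wide_port_3 between -0.004 and 0.003 m and angle between tube_3's own z axis and vertical below 0.08 rad)) and ((horizontal distance between cap_0 and narrow_port_0 below 0.004 m and z of cap_0 in the frame of narrow_port_0 between -0.004 and 0.003 m and angle between cap_0's own z axis and vertical below 0.08 rad) or (horizontal distance between cap_0 and narrow_port_1 below 0.004 m and z of cap_0 in the frame of narrow_port_1 between -0.004 and 0.003 m and angle between cap_0's own z axis and vertical below 0.08 rad) or (horizontal distance between cap_0 and narrow_port_2 below 0.004 m and z of cap_0 in the frame of narrow_port_2 between -0.004 and 0.003 m and angle between cap_0's own z axis and vertical below 0.08 rad)) and ((horizontal distance between cap_1 and narrow_port_0 below 0.004 m and z of cap_1 in the frame of narrow_port_0 between -0.004 and 0.003 m and angle between cap_1's own z axis and vertical below 0.08 rad) or (horizontal distance between cap_1 and narrow_port_1 below 0.004 m and z of cap_1 in the frame of narrow_port_1 between -0.004 and 0.003 m and angle between cap_1's own z axis and vertical below 0.08 rad) or (horizontal distance between cap_1 and narrow_port_2 below 0.004 m and z of cap_1 in the frame of narrow_port_2 between -0.004 and 0.003 m and angle between cap_1's own z axis and vertical below 0.08 rad)) and ((horizontal distance between cap_2 and narrow_port_0 below 0.004 m and z of cap_2 in the frame of narrow_port_0 between -0.004 and 0.003 m and angle between cap_2's own z axis and vertical below 0.08 rad) or (horizontal distance between cap_2 and narrow_port_1 below 0.004 m and z of cap_2 in the frame of narrow_port_1 between -0.004 and 0.003 m and angle between cap_2's own z axis and vertical below 0.08 rad) or (horizontal distance between cap_2 and narrow_port_2 below 0.004 m and z of cap_2 in the frame of narrow_port_2 between -0.004 and 0.003 m and angle between cap_2's own z axis and vertical below 0.08 rad)) and horizontal distance between pail_bar and hook_seat below 0.035 m and z of pail_bar in the frame of hook_seat between 0 and 0.02 m and angle between pail's own z axis and vertical below 0.3 rad and linear speed of pail below 0.03 m/s and linear speed of each of tube_0, tube_1, tube_2, tube_3, cap_0, cap_1, cap_2 below 0.02 m/s); the robot touches nothing.
It fails at once if a bystander (dish, bottle, jar, can or foil tray) is pushed more than 40 mm away or knocked over (distance of any of ramekin, sauce_bottle, spice_jar, foil_tray, oil_can from where it was at the start of the episode above 0.04 m or angle between any of ramekin, sauce_bottle, spice_jar, foil_tray, oil_can's own z axis and vertical above 0.6 rad).
Of tube_0, tube_1, tube_2, tube_3 only 3 to 4 are there at a start; the rules pass over those that are not, and their reading is None.
Of cap_0, cap_1, cap_2 only 2 to 3 are there at a start; the rules pass over those that are not, and their reading is None.
At some moment in a run one of cap_0, cap_1, cap_2, pail may be knocked a few centimetres aside while the robot is not near it.
It also fails if it takes over 208 s, if anything falls off the work surface, if the arm or the gripper's body presses on something with over 40 N, if the wrist force passes 120 N, or if a joint passes its speed limit or range.

## Working session

There is one attempt and no reset: what is moved stays moved. The work goes in short steps, Python scripts to look and compute and a shell command to move; the robot and the scene stay as the last step left them, time stands still between calls to the robot, and variables do not carry over. Pictures are saved under pics/ and viewed, and the job is handed in when it is done.

```bash
ls; mkdir -p pics
python3 - <<'E'
from workcell import *
import cv2,numpy as np
print(read_state()); 
try: print(tips_ahead())
except Exception as e: print(tips_ahead)
for n in("scene","top"):
    p,d=camera(n); m=camera_model(n); print(n,m)
    np.savez(f"pics/{n}0.npz",p=p,d=d)
    cv2.imwrite(f"pics/{n}0.png",cv2.resize(p[:,:,::-1],(800,600),interpolation=cv2.INTER_CUBIC))
E
```

```text
pics
{'time_s': 0.0, 'qpos': array([-1.28499110e+00,  2.41429121e-01,  3.72768463e-03,  1.33517925e+00,
       -7.38908122e-06,  1.57082255e+00]), 'qvel': array([ 0.00075497,  0.00072427, -0.0010379 ,  0.00055042,  0.00011769,
        0.00016057]), 'joint_torque': array([ 9.29812377e-04, -3.72317934e+01,  2.52407330e+01,  1.68957707e-02,
       -1.66658589e-05,  9.03066592e-06]), 'tool_pos': array([ 140.79215363, -479.13682482,  238.40618229]), 'ee_rot': array([[-5.94731662e-04,  2.81904338e-01, -9.59442333e-01],
       [ 1.99771946e-03, -9.59440253e-01, -2.81904965e-01],
       [-9.99997828e-01, -2.08435443e-03,  7.44371522e-06]]), 'force': array([-0.79809387, -0.24245427, -0.18802172]), 'ft_torque': array([-0.0128864 ,  0.00614801, -0.01410419]), 'grip_width': 85.34643443749798}
8.0
scene {'fx': 371.25911233531815, 'fy': 371.25911233531815, 'cx': 251.76309563610604, 'cy': 190.4729610899289, 'xyz': array([1376.5499723 ,  241.37002475,  722.56311782]), 'rotation': array([[-0.31687956,  0.52663485, -0.78882386],
       [ 0.94840831,  0.18509226, -0.25741511],
       [ 0.01044142, -0.82969669, -0.55811682]])}
top {'fx': 399.0999211663781, 'fy': 399.0999211663781, 'cx': 254.44424344426753, 'cy': 195.61180801900466, 'xyz': array([ 492.37888926,   -8.74296161, 1453.52514636]), 'rotation': array([[ 0.0184235 , -0.99871207,  0.04727351],
       [-0.99982651, -0.01853258, -0.00187012],
       [ 0.00274381, -0.04723085, -0.99888023]])}
```

View pics/scene0.png

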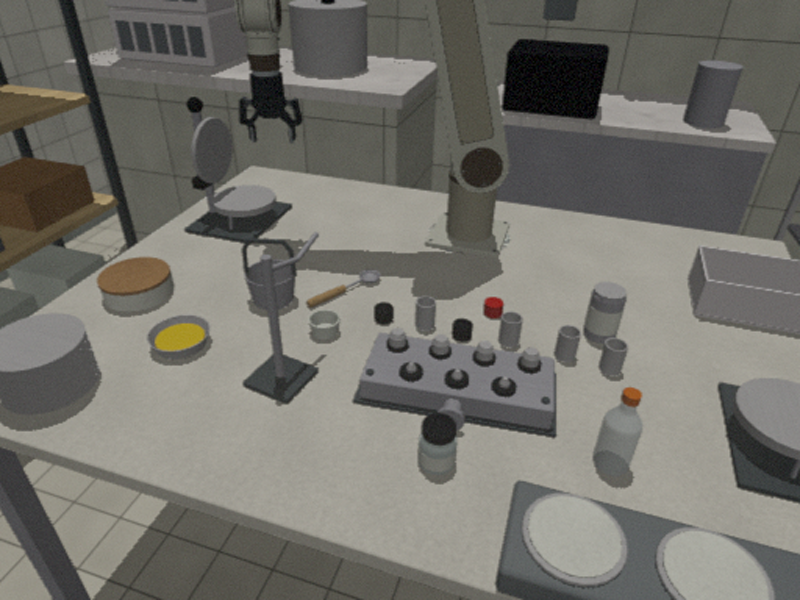

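View pics/top0.png

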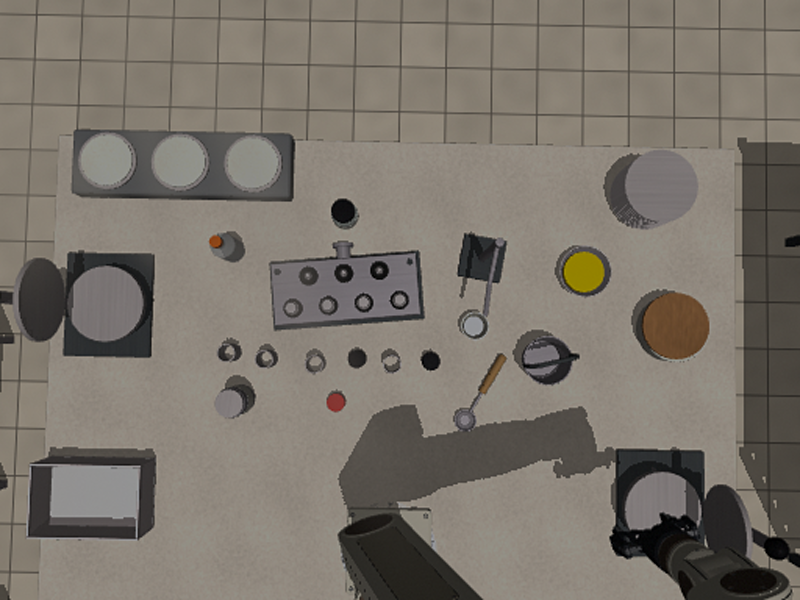

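Top view: four tubes (229,350), (266,357), (315,361), (391,360) and two black caps (357,357), (431,360). The red look-alike is at (336,402). The pail is at (547,357), the hook at (485,270) and the filler at (347,290). Next, an enlarged crop and measurements.

```bash
cat > h.py <<'E'
import numpy as np,cv2
from workcell import *
def load(n,k): z=np.load(f"pics/{n}{k}.npz"); return z['p'],z['d'],camera_model(n)
def snap(n,k):
    p,d=camera(n); np.savez(f"pics/{n}{k}.npz",p=p,d=d); return p,d,camera_model(n)
def plane(m,u,v,z):
    r=np.array(m['rotation'])@np.array([(u-m['cx'])/m['fx'],(v-m['cy'])/m['fy'],1.]); c=np.array(m['xyz'])
    return c+r*(z-c[2])/r[2]
def cloud(d,m):
    v,u=np.mgrid[:d.shape[0],:d.shape[1]]
    P=np.stack([(u-m['cx'])/m['fx']*d,(v-m['cy'])/m['fy']*d,d],-1)
    return P@np.array(m['rotation']).T+np.array(m['xyz'])
def proj(m,P):
    q=(np.asarray(P)-m['xyz'])@np.array(m['rotation']); return q[...,0]/q[...,2]*m['fx']+m['cx'],q[...,1]/q[...,2]*m['fy']+m['cy']
def crop(p,name,u0,u1,v0,v1,s):
    cv2.imwrite(f"pics/{name}.png",cv2.resize(p[v0:v1,u0:u1,::-1],None,fx=s,fy=s,interpolation=cv2.INTER_CUBIC))
E
python3 - <<'E'
from h import *
p,d,m=load("top",0)
crop(p,"c1",130,400,130,290,2.96)
C=cloud(d,m)
Z=C[...,2]
# table check
print("table",np.median(Z[300:310,100:160]))
# objects via height map
mask=((Z>18)&(Z<300)).astype(np.uint8); mask[:, :]*=1
n,l,s,c=cv2.connectedComponentsWithStats(mask,connectivity=4)
for i in range(1,n):
    if s[i,4]<20: continue
    P=C[l==i]; zt=np.percentile(P[:,2],95); T=P[P[:,2]>zt-8]
    (a,b),r=cv2.minEnclosingCircle(T[:,:2].astype(np.float32))
    print(i,s[i].tolist(),c[i].round(1),"z",zt.round(1),"mean",T[:,:2].mean(0).round(1),"circ",round(a,1),round(b,1),round(r,1), p[l==i].mean(0).round())
E
```

```text
table 0.16886622388415162
1 [46, 83, 142, 46, 6028] [116.7 105. ] z 63.8 mean [875.4 488.3] circ 900.3 488.6 240.9 [110. 109. 105.]
2 [392, 96, 55, 50, 2118] [418.9 120.8] z 112.8 mean [ 830.  -580.6] circ 830.4 -581.3 81.3 [113. 108. 108.]
3 [212, 127, 17, 19, 261] [219.9 136.2] z 84.0 mean [768.9 114.7] circ 768.4 115.0 26.2 [34. 34. 34.]
4 [134, 149, 22, 19, 302] [144.5 157.7] z 151.5 mean [683.6 375.6] circ 683.8 375.8 13.4 [92. 79. 70.]
5 [295, 152, 28, 66, 345] [310.9 182.2] z 259.4 mean [ 676.3 -203.6] circ 676.5 -204.0 8.4 [85. 82. 83.]
6 [173, 155, 96, 53, 3801] [220.6 184. ] z 78.9 mean [565.9 105. ] circ 562.5 105.8 133.5 [102.  97. 100.]
7 [358, 157, 34, 33, 213] [377.  171.9] z 33.7 mean [ 651.9 -447.8] circ 648.4 -439.8 60.0 [86. 83. 83.]
25 [0, 165, 94, 55, 3455] [ 48.6 192.8] z 264.8 mean [551.8 714.8] circ 552.3 711.8 54.1 [91. 86. 86.]
28 [367, 165, 8, 6, 21] [370.  167.8] z 23.7 mean [ 668.4 -426.9] circ 670.8 -427.9 14.0 [148. 130.   0.]
63 [373, 173, 10, 9, 29] [378.1 177.2] z 24.9 mean [ 635.  -455.9] circ 637.5 -454.1 20.6 [148. 130.   0.]
103 [409, 187, 45, 45
[... 760 characters left out ...]
0 mean [ 405.6 -229.1] circ 403.5 -227.3 25.6 [111.  83.  52.]
150 [138, 246, 25, 22, 403] [149.6 256.3] z 114.4 mean [341.1 345.5] circ 340.8 345.9 30.2 [101.  96.  96.]
154 [209, 251, 12, 12, 109] [214.5 256.9] z 34.6 mean [339.7 125.9] circ 339.3 126.1 20.6 [129.  53.  49.]
172 [17, 292, 82, 54, 1898] [ 54.9 320.2] z 91.8 mean [118.6 659.8] circ 122.8 657.2 142.1 [66. 62. 62.]
180 [398, 299, 94, 59, 2696] [441.7 326.1] z 271.0 mean [ 133.7 -645.2] circ 148.5 -611.9 97.0 [81. 77. 77.]
198 [216, 327, 45, 38, 445] [235.8 337.3] z 296.0 mean [128.8  31.7] circ 110.3 19.4 66.6 [39. 36. 32.]
206 [390, 336, 12, 11, 63] [395.2 340.8] z 298.6 mean [ 134. -422.] circ 134.6 -421.5 17.2 [20. 20. 20.]
```

View pics/c1.png

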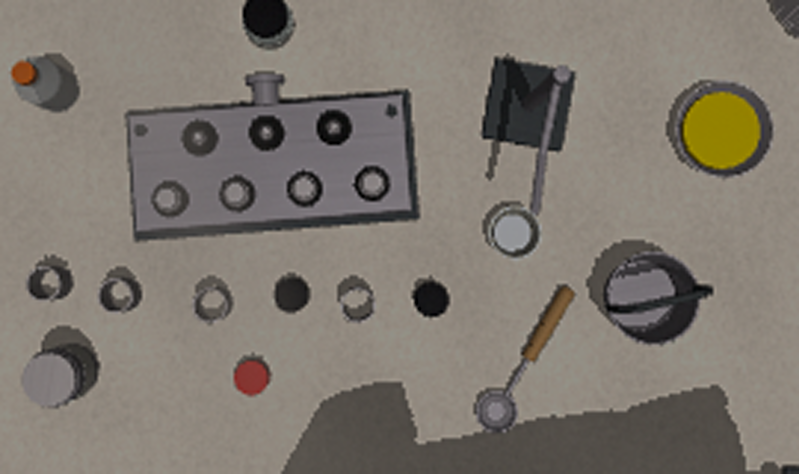

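```bash
python3 - <<'E'
from h import *
p,d,m=load("top",0)
C=cloud(d,m); Z=C[...,2]
# block top + spigots
sub=np.zeros(Z.shape,bool); sub[150:215,168:275]=1
B=sub&(Z>46)&(Z<58); print("block n",B.sum(),"z",np.median(Z[B]))
r=cv2.minAreaRect(C[B][:,:2].astype(np.float32)); print(r)
S=(sub&(Z>64)).astype(np.uint8)
n,l,s,c=cv2.connectedComponentsWithStats(S)
for i in range(1,n):
    P=C[l==i]; print(s[i].tolist(),c[i].round(2),P.mean(0).round(1),P[:,2].max().round(1),"ray",plane(m,*c[i],84 if c[i][1]>180 else 74).round(1))
# missing tube
sub=np.zeros(Z.shape,bool); sub[220:242,238:264]=1
P=C[sub&(Z>45)]; print("tube?",len(P),P.mean(0),cv2.minEnclosingCircle(P[:,:2].astype(np.float32)))
# tube top outline masks from depth at >45
for (u,v) in ((145,225),(169,229),(200,232),(250,230)):
    sub=np.zeros(Z.shape,bool); sub[v-10:v+11,u-11:u+12]=1
    Q=C[sub&(Z>45)]; print((u,v),len(Q),cv2.minEnclosingCircle(Q[:,:2].astype(np.float32)),Q[:,:2].mean(0),np.median(Q[:,2]))
# pail bar
sub=np.zeros(Z.shape,bool); sub[210:250,330:375]=1
Q=C[sub&(Z>125)&(Z<165)]; print("bar",len(Q),Q.mean(0),Q.min(0),Q.max(0)); print(cv2.minAreaRect(Q[:,:2].astype(np.float32)))
Q=C[sub&(Z>60)&(Z<85)]; print("rim",len(Q),cv2.minEnclosingCircle(Q[:,:2].astype(np.float32)))
# hook
sub=np.zeros(Z.shape,bool); sub[145:225,285:330]=1
Q=C[sub&(Z>190)]; print("arm",len(Q)); 
for q in sorted(Q.tolist(),key=lambda q:-q[0])[::8]: print(np.round(q,1))
E
python3 - <<'E'
import sys; sys.path.insert(0,'.')
from h import *
p,d,m=load("scene",0)
crop(p,"c2",215,415,170,290,4)
E
```

```text
block n 2830 z 50.65678120367181
((613.8082275390625, 110.4888687133789), (175.59571838378906, 329.7900390625), 5.491645812988281)
[218, 150, 1, 1, 1] [218. 150.] [ 492.4   -8.7 1453.5] 1453.5 ray [714.1 118.3  74. ]
[257, 151, 1, 1, 1] [257. 151.] [ 492.4   -8.7 1453.5] 1453.5 ray [713.2 -17.4  74. ]
[237, 153, 1, 1, 1] [237. 153.] [ 492.4   -8.7 1453.5] 1453.5 ray [704.9  52.1  74. ]
[171, 154, 1, 1, 1] [171. 154.] [ 492.4   -8.7 1453.5] 1453.5 ray [697.  281.3  74. ]
[223, 154, 1, 1, 1] [223. 154.] [ 492.4   -8.7 1453.5] 1453.5 ray [700.5 100.7  74. ]
[258, 154, 1, 1, 1] [258. 154.] [ 492.4   -8.7 1453.5] 1453.5 ray [702.7 -21.   74. ]
[251, 161, 1, 1, 1] [251. 161.] [ 492.4   -8.7 1453.5] 1453.5 ray [677.8   2.9  74. ]
[264, 161, 1, 1, 1] [264. 161.] [ 492.4   -8.7 1453.5] 1453.5 ray [678.7 -42.3  74. ]
[271, 161, 1, 1, 1] [271. 161.] [ 492.4   -8.7 1453.5] 1453.5 ray [679.1 -66.6  74. ]
[268, 162, 1, 1, 1] [268. 162.] [ 492.4   -8.7 1453.5] 1453.5 ray [675.4 -56.3  74. ]
[176, 165, 1, 1, 1] [176. 165.] [ 492.4   -8.7 1453.5] 1453.5 ray [659.  262.9  74. ]
[244, 165, 1, 1, 1] [24
[... 3115 characters left out ...]
703), 13.696436882019043)
rim 125 ((442.2075500488281, -343.9268798828125), 56.50040054321289)
arm 201
[ 684.3 -203.3  257.4]
[ 680.4 -196.8  201. ]
[ 677.2 -196.4  263.4]
[ 674.6 -197.   240.4]
[ 672.  -197.8  215.5]
[ 669.7 -198.8  209.3]
[ 666.  -197.9  235.8]
[ 660.3 -201.5  232.7]
[ 651.  -195.5  232.3]
[ 644.5 -201.3  235.2]
[ 636.3 -199.6  226.5]
[ 629.9 -193.5  227. ]
[ 623.9 -196.8  225.5]
[ 615.1 -194.7  220. ]
[ 608.6 -194.3  222.8]
[ 599.5 -188.8  218.9]
[ 593.2 -188.7  220.2]
[ 586.5 -190.9  226.9]
[ 577.3 -185.1  224.7]
[ 568.2 -191.5  224.1]
[ 561.6 -187.7  229.5]
[ 555.2 -184.2  233.3]
[ 546.  -181.2  233.5]
[ 539.7 -183.4  239.5]
[ 492.4   -8.7 1453.5]
[ 492.4   -8.7 1453.5]
```

View pics/c2.png

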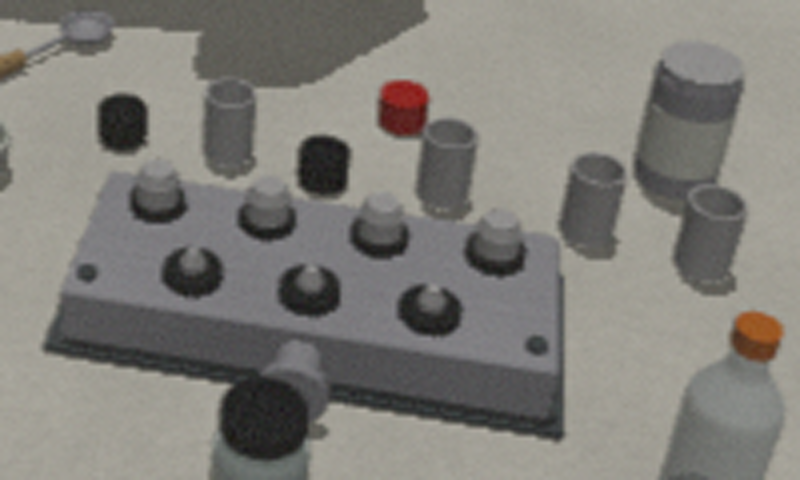

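Both caps are black and fit the description (scene crop (123,123) and (324,165)). The red one at (403,107) is the look-alike to leave. I'll start with the pail: its bar is at about (443.5, -344, 145), and I'll grip it 21 mm off the middle so the fingers clear the hook arm.

```bash
python3 -m creep '[{"dp":[298,155,0],"turn":1.52},{"dp":[298,155,0],"turn":1.52},{"dp":[298,155,0],"turn":1.52},{"dp":[298,155,0],"turn":1.52},{"dp":[298,155,0],"turn":1.52},{"dp":[298,155,0],"turn":1.52},{"dp":[298,155,0],"turn":1.52},{"dp":[298,155,0],"turn":1.52},{"dp":[298,155,0],"turn":1.52},{"dp":[298,155,0],"turn":1.52},{"dp":[298,155,0],"turn":1.52},{"dp":[298,155,0],"turn":1.52},{"dp":[298,155,0],"turn":1.52},{"dp":[298,155,0],"turn":1.52},{"dp":[298,155,0],"turn":1.52},{"dp":[298,155,0],"turn":1.52}]' 1 80
python3 - <<'E'
from h import *
s=read_state(); print(s['qpos'].round(3),s['ee_rot'].round(3).tolist())
p,d,m=snap("top",1); crop(p,"c3",270,400,130,290,3.7)
p,d,m=snap("scene",1); crop(p,"c4",60,260,60,260,3)
E
```

```text
time_s: 1.43
tool_pos: [438.8, -324.8, 239.2]
ee_rot: [[-0.0, 0.973, 0.231], [0.0, 0.231, -0.973], [-1.0, -0.0, -0.0]]
force: [0.2, -1.1, 0.3]
grip_width: 85.2
[-0.637  0.332  0.13   1.369  0.     0.701] [[-0.0, 0.973, 0.231], [0.0, 0.231, -0.973], [-1.0, -0.0, -0.0]]
```

View pics/c3.png

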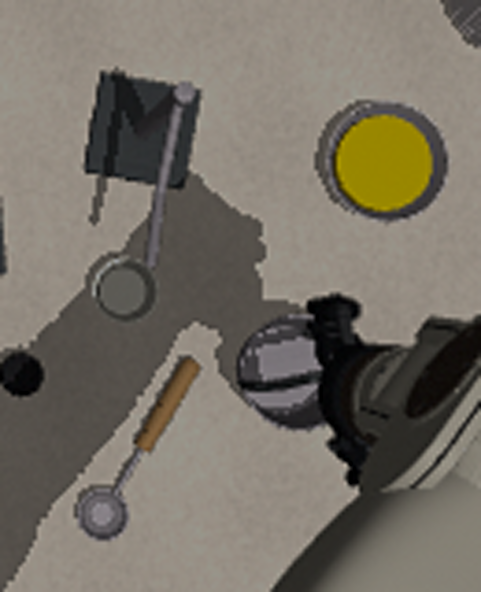

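View pics/c4.png

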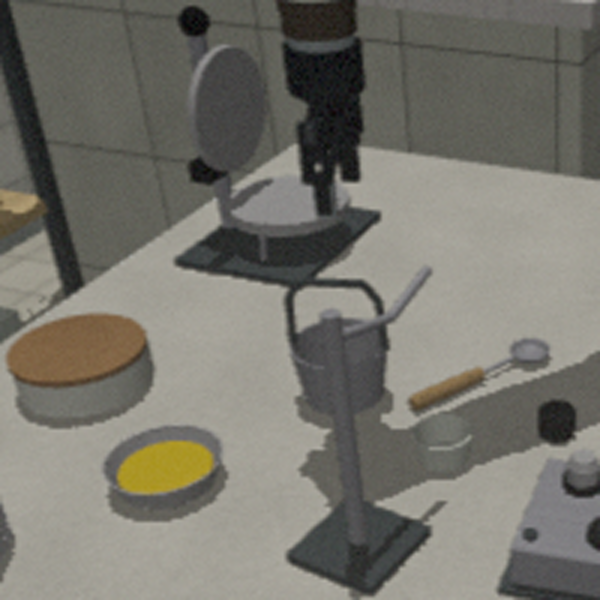

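The pail hasn't moved and the fingers straddle the bar's line. Lowering and gripping.

```bash
python3 -m creep '[{"dp":[0,1,-35],"turn":0},{"dp":[0,1,-70],"turn":0},{"dp":[0,1,-90],"turn":0},{"dp":[0,1,-103],"turn":0},{"dp":[0,1,-103],"turn":0}]' 1 100
python3 -m creep '[{"dp":[0,0,0],"turn":0},{"dp":[0,0,0],"turn":0},{"dp":[0,0,0],"turn":0},{"dp":[0,0,0],"turn":0},{"dp":[0,0,0],"turn":0},{"dp":[0,0,0],"turn":0},{"dp":[0,0,0],"turn":0},{"dp":[0,0,0],"turn":0}]' 0 100
python3 -c "
from workcell import *
print(tips_ahead())"
```

```text
time_s: 1.95
tool_pos: [436.8, -322.2, 132.8]
ee_rot: [[-0.006, 0.973, 0.232], [0.004, 0.232, -0.973], [-1.0, -0.005, -0.005]]
force: [-0.1, 0.4, -0.2]
grip_width: 85.6
time_s: 2.62
tool_pos: [439.0, -324.0, 137.1]
ee_rot: [[0.0, 0.973, 0.233], [-0.001, 0.233, -0.973], [-1.0, 0.0, 0.001]]
force: [-3.0, -0.2, 4.9]
grip_width: 6.5Traceback (most recent call last):
  File "<string>", line 3, in <module>
    print(tips_ahead())
          ~~~~~~~~~~^^
TypeError: 'float' object is not callable
```

```bash
python3 -m creep '[{"dp":[0,0,10],"turn":0},{"dp":[0,0,25],"turn":0},{"dp":[0,0,45],"turn":0},{"dp":[0,0,70],"turn":0},{"dp":[0,0,95],"turn":0},{"dp":[0,0,120],"turn":0},{"dp":[0,0,130],"turn":0},{"dp":[0,0,130],"turn":0},{"dp":[0,0,130],"turn":0}]'
python3 - <<'E'
from h import *
p,d,m=snap("top",2); crop(p,"c5",270,400,130,290,3.7)
p,d,m=snap("scene",2); crop(p,"c6",60,260,60,260,3)
E
```

```text
time_s: 3.37
tool_pos: [438.9, -323.6, 265.7]
ee_rot: [[-0.0, 0.973, 0.233], [0.0, 0.233, -0.973], [-1.0, -0.0, -0.0]]
force: [-0.3, -0.0, -3.5]
grip_width: 6.4
```

View pics/c6.png

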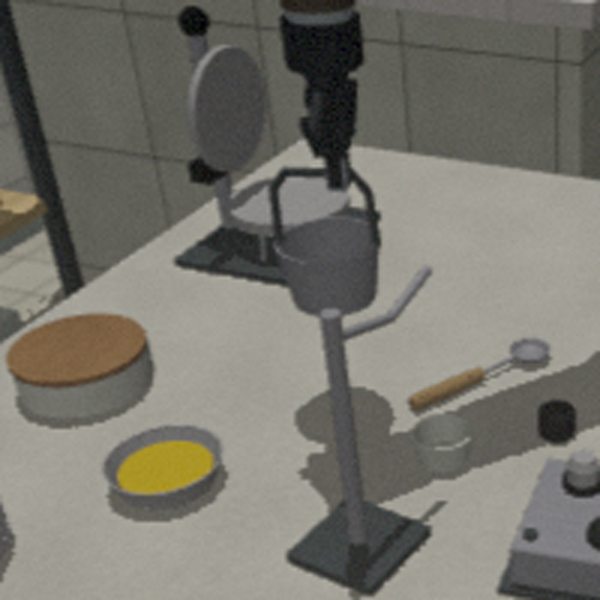

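Lifted cleanly. Moving to the approach point just off the arm's free end, turning the bar square to the arm.

```bash
python3 -m creep '[{"dp":[6,20,0],"turn":-0.04},{"dp":[14,45,0],"turn":-0.1},{"dp":[22,70,0],"turn":-0.16},{"dp":[30,95,0],"turn":-0.22},{"dp":[38,120,0],"turn":-0.28},{"dp":[44,140,0],"turn":-0.34},{"dp":[49,155,0],"turn":-0.39},{"dp":[52,165,0],"turn":-0.39},{"dp":[53,170,0],"turn":-0.39},{"dp":[53,170,0],"turn":-0.39},{"dp":[53,170,0],"turn":-0.39},{"dp":[53,170,0],"turn":-0.39},{"dp":[53,170,0],"turn":-0.39}]'
python3 - <<'E'
from h import *
p,d,m=snap("top",3); crop(p,"c7",260,380,130,260,4.5)
p,d,m=snap("scene",3); crop(p,"c8",120,270,90,250,3.7)
E
```

```text
time_s: 4.55
tool_pos: [491.7, -154.6, 266.2]
ee_rot: [[-0.0, 0.988, -0.156], [-0.0, -0.156, -0.988], [-1.0, -0.0, 0.0]]
force: [-0.5, -0.3, -2.2]
grip_width: 6.6
```

View pics/c7.png

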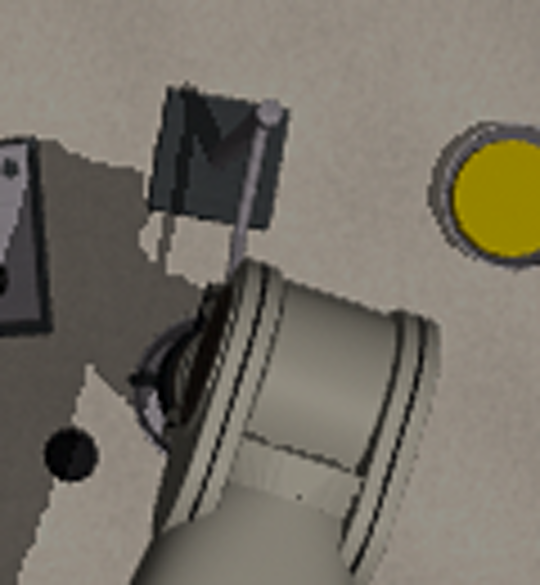

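View pics/c8.png

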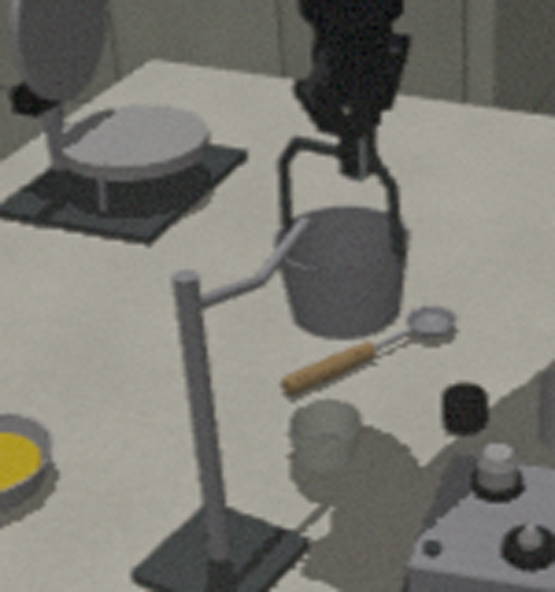

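Run:
```python
from h import *
p,d,m=load("scene",3); C=cloud(d,m)
def at(u,v): return C[int(round(v/3.7+90)),int(round(u/3.7+120))].round(1)
for q in [(295,145),(310,147),(325,148),(335,151),(380,170),(287,190),(397,215),(303,228),(290,245),(262,280),(225,292),(340,220)]: print(q,at(*q))
```

```text
(295, 145) [ 487.9 -207.6  271.5]
(310, 147) [ 489.3 -194.4  271.1]
(325, 148) [ 493.4 -179.9  275.1]
(335, 151) [ 509.4 -163.2  281.6]
(380, 170) [ 501.3 -131.   267.9]
(287, 190) [ 478.6 -221.8  226.6]
(397, 215) [ 499.3 -120.9  231. ]
(303, 228) [ 543.6 -178.5  230.1]
(290, 245) [ 562.3 -182.2  226.3]
(262, 280) [ 597.6 -187.5  212.7]
(225, 292) [ 638.7 -195.1  224.7]
(340, 220) [ 443.  -194.2  187.3]
```

The bar is at z≈271 with its middle near (490, -172). The arm tip is at (540, -180) and the dip near (597, -188). Sliding in along the arm with the bar above it.

```bash
python3 -m creep '[{"dp":[4,0,-6],"turn":0},{"dp":[12,-1,-6],"turn":0},{"dp":[24,-3,-6],"turn":0},{"dp":[36,-4,-6],"turn":0},{"dp":[48,-6,-6],"turn":0},{"dp":[60,-7,-6],"turn":0},{"dp":[72,-8,-6],"turn":0},{"dp":[84,-10,-6],"turn":0},{"dp":[96,-11,-6],"turn":0},{"dp":[104,-12,-6],"turn":0},{"dp":[109,-13,-6],"turn":0},{"dp":[109,-13,-6],"turn":0},{"dp":[109,-13,-6],"turn":0}]'
python3 - <<'E'
from h import *
p,d,m=snap("scene",4); crop(p,"c9",120,270,90,250,3.7)
E
```

```text
time_s: 5.73
tool_pos: [601.0, -166.8, 259.6]
ee_rot: [[-0.001, 0.988, -0.154], [0.0, -0.154, -0.988], [-1.0, -0.001, -0.0]]
force: [0.1, -0.6, -3.5]
grip_width: 6.4
```

View pics/c9.png

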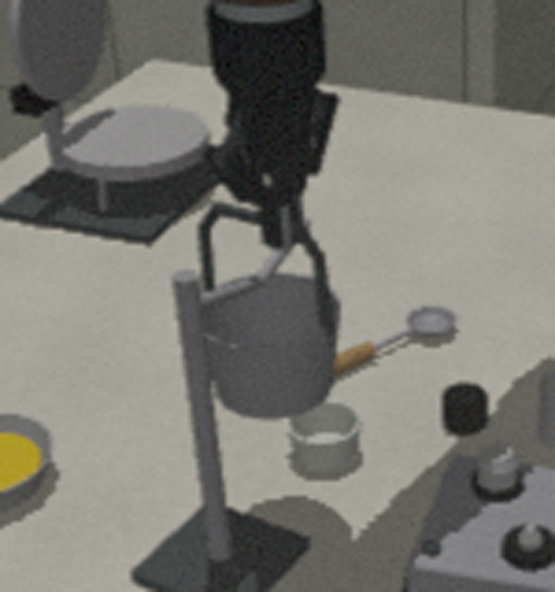

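Threaded, with the arm running under the bar and over the rim. Lowering onto the dip.

```bash
python3 -m creep '[{"dp":[0,0,-8],"turn":0},{"dp":[0,0,-16],"turn":0},{"dp":[0,0,-24],"turn":0},{"dp":[0,0,-30],"turn":0},{"dp":[0,0,-34],"turn":0},{"dp":[0,0,-34],"turn":0}]'
python3 -m creep '[{"dp":[0,0,-1.5],"turn":0},{"dp":[0,0,-3],"turn":0},{"dp":[0,0,-4.5],"turn":0},{"dp":[0,0,-5.5],"turn":0},{"dp":[0,0,-5.5],"turn":0}]'
```

```text
time_s: 6.28
tool_pos: [600.1, -166.5, 224.6]
ee_rot: [[-0.003, 0.988, -0.154], [0.001, -0.154, -0.988], [-1.0, -0.003, -0.0]]
force: [-0.3, 0.7, -3.0]
grip_width: 6.7
time_s: 6.7
tool_pos: [601.0, -166.7, 220.7]
ee_rot: [[-0.0, 0.988, -0.154], [-0.0, -0.154, -0.988], [-1.0, -0.0, 0.0]]
force: [-0.9, 0.5, -3.1]
grip_width: 6.6
```

```bash
python3 -m creep '[{"dp":[0,0,-1],"turn":0},{"dp":[0,0,-2],"turn":0},{"dp":[0,0,-3],"turn":0},{"dp":[0,0,-3],"turn":0}]'
python3 - <<'E'
from h import *
p,d,m=snap("scene",5); crop(p,"c10",120,270,90,250,3.7)
E
```

```text
time_s: 7.03
tool_pos: [600.9, -166.7, 217.6]
ee_rot: [[-0.0, 0.988, -0.154], [0.0, -0.154, -0.988], [-1.0, -0.0, -0.0]]
force: [1.4, -0.1, -2.8]
grip_width: 6.4
```

View pics/c10.png

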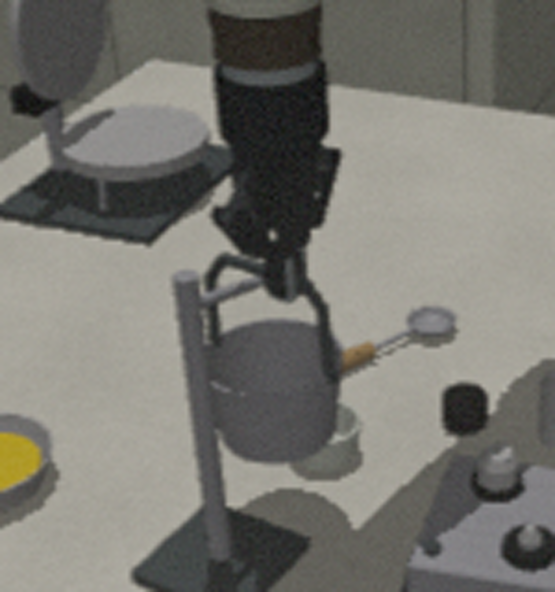

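```bash
python3 -m creep '[{"dp":[0,0,-1],"turn":0},{"dp":[0,0,-2],"turn":0},{"dp":[0,0,-2],"turn":0},{"dp":[0,0,-2],"turn":0}]'
python3 -m creep '[{"dp":[0,0,-1],"turn":0},{"dp":[0,0,-2],"turn":0},{"dp":[0,0,-2],"turn":0},{"dp":[0,0,-2],"turn":0}]'
python3 - <<'E'
from h import *
p,d,m=snap("scene",6); C=cloud(d,m)
def at(u,v): return C[int(round(v/3.7+90)),int(round(u/3.7+120))].round(1)
for q in [(225,257),(235,257),(245,262),(255,264),(230,292),(215,297)]: print(q,at(*q))
E
```

```text
time_s: 7.42
tool_pos: [601.1, -166.7, 216.9]
ee_rot: [[0.001, 0.988, -0.154], [-0.0, -0.154, -0.988], [-1.0, 0.001, 0.0]]
force: [-1.7, 0.8, 4.2]
grip_width: 6.5
time_s: 7.75
tool_pos: [601.3, -166.7, 216.3]
ee_rot: [[0.003, 0.988, -0.154], [-0.001, -0.154, -0.988], [-1.0, 0.003, 0.0]]
force: [-4.5, 2.3, 8.5]
grip_width: 6.6
(225, 257) [ 596.8 -216.4  228.6]
(235, 257) [ 594.4 -208.6  228.7]
(245, 262) [ 600.8 -199.5  227.7]
(255, 264) [ 597.  -192.4  227. ]
(230, 292) [ 642.1 -190.1  227.5]
(215, 297) [ 652.6 -196.   229.2]
```

The bar rests on the arm: force is up by 11 N and the bar sits at z≈225. Releasing and lifting off.

```bash
python3 -m creep '[{"dp":[0,0,2],"turn":0},{"dp":[0,0,2],"turn":0},{"dp":[0,0,2],"turn":0},{"dp":[0,0,2],"turn":0},{"dp":[0,0,2],"turn":0},{"dp":[0,0,2],"turn":0}]' 0.5
python3 -m creep '[{"dp":[0,0,10],"turn":0},{"dp":[0,0,30],"turn":0},{"dp":[0,0,60],"turn":0},{"dp":[0,0,90],"turn":0},{"dp":[0,0,90],"turn":0}]'
python3 - <<'E'
from h import *
p,d,m=snap("scene",7); crop(p,"c11",120,270,90,250,3.7)
E
```

```text
time_s: 8.3
tool_pos: [600.9, -166.8, 215.3]
ee_rot: [[-0.001, 0.988, -0.154], [0.0, -0.154, -0.988], [-1.0, -0.001, -0.0]]
force: [0.3, -0.5, -0.2]
grip_width: 42.6
time_s: 8.72
tool_pos: [603.1, -167.3, 313.7]
ee_rot: [[0.012, 0.988, -0.154], [-0.003, -0.154, -0.988], [-1.0, 0.012, 0.001]]
force: [0.3, -0.2, 1.7]
grip_width: 42.5
```

View pics/c11.png

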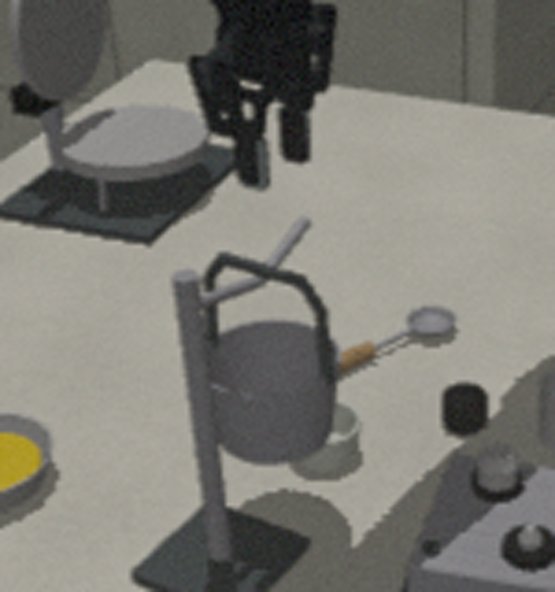

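The pail hangs. Moving back clear to remeasure caps and tubes.

```bash
python3 -m creep '[{"dp":[-30,0,0],"turn":0.05},{"dp":[-70,0,0],"turn":0.1},{"dp":[-110,-10,0],"turn":0.2},{"dp":[-150,-30,-20],"turn":0.25},{"dp":[-190,-50,-40],"turn":0.25},{"dp":[-230,-70,-60],"turn":0.25},{"dp":[-260,-90,-80],"turn":0.25},{"dp":[-280,-100,-90],"turn":0.25},{"dp":[-280,-100,-90],"turn":0.25}]' 0.75
cat >> h.py <<'E'
def find(k):
    p,d,m=snap("top",k); C=cloud(d,m); Z=C[...,2]; out=[]
    hsv=cv2.cvtColor(p,cv2.COLOR_RGB2HSV)
    # tubes / caps by height band
    mask=((Z>22)&(Z<72)&(C[...,0]>395)&(C[...,0]<490)&(C[...,1]>-250)&(C[...,1]<420)).astype(np.uint8)
    n,l,s,c=cv2.connectedComponentsWithStats(mask,connectivity=8)
    for i in range(1,n):
        if s[i,4]<25: continue
        Q=C[l==i]; zt=np.percentile(Q[:,2],90); T=Q[Q[:,2]>zt-12]
        (a,b),r=cv2.minEnclosingCircle(T[:,:2].astype(np.float32))
        if zt<18 or s[i,4]<35: continue
        hull=cv2.convexHull(np.argwhere(l==i)[:,::-1].astype(np.int32))
        (uu,vv),rr=cv2.minEnclosingCircle(hull)
        print("px",c[i].round(1),"n",s[i,4],"z",zt.round(1),"circ",round(a,1),round(b,1),"r",round(r,1),"rgb",p[l==i].mean(0).round())
    return p,d,m
E
python3 - <<'E'
from h import *
p,d,m=find(8); crop(p,"c12",130,300,140,260,4.7)
C=cloud(d,m);Z=C[...,2]
sub=(Z>45)&(Z<72); sub[:220]=0; sub[242:]=0; sub[:,:238]=0; sub[:,264:]=0
print(C[sub].round(0)[:,:3].tolist())
E
```

```text
time_s: 9.52
tool_pos: [313.9, -266.2, 212.1]
ee_rot: [[-0.008, 0.996, 0.089], [0.004, 0.089, -0.996], [-1.0, -0.008, -0.005]]
force: [-0.2, 0.7, -0.3]
grip_width: 64.0
px [145.3 225.3] n 87 z 61.4 circ 447.2 370.9 r 21.3 rgb [71. 68. 67.]
px [169.3 229.5] n 77 z 62.0 circ 434.7 285.8 r 21.1 rgb [77. 73. 72.]
px [228.  229.4] n 105 z 33.2 circ 437.8 80.5 r 20.3 rgb [41. 39. 38.]
px [275.6 230.8] n 106 z 33.5 circ 436.0 -88.5 r 20.7 rgb [23. 22. 24.]
px [200.9 232.5] n 61 z 62.8 circ 425.8 174.0 r 20.6 rgb [93. 88. 86.]
px [250.4 233. ] n 41 z 64.0 circ 429.0 0.3 r 20.5 rgb [104.  99.  99.]
[[449.0, 6.0, 62.0], [449.0, 2.0, 62.0], [449.0, -1.0, 58.0], [449.0, -5.0, 65.0], [445.0, 12.0, 61.0], [445.0, 9.0, 59.0], [446.0, -8.0, 65.0], [445.0, -12.0, 56.0], [442.0, 16.0, 64.0], [441.0, 12.0, 57.0], [442.0, -15.0, 56.0], [438.0, 16.0, 63.0], [439.0, -15.0, 61.0], [434.0, 19.0, 56.0], [435.0, -19.0, 63.0], [431.0, 19.0, 61.0], [432.0, -19.0, 57.0], [427.0, 19.0, 55.0], [428.0, -19.0, 64.0], [424.0, 19.0, 64.0], [425.0, -19.0, 56.0], [421.0, 16.0, 60.0], [421.0, -16.0, 59.0], [417.0, 15.0, 60.0], [418.0, -16.0, 61.0], [414.0, 12.0, 63.0], [413.0, 8.0, 52.0], [414.0, -12.0, 58.0], [410.0, 8.0, 56.0], [411.0, 5.0, 63.0], [410.0, 1.0, 58.0], [410.0, -2.0, 57.0], [411.0, -6.0, 62.0], [411.0, -9.0, 62.0]]
```

View pics/c12.png

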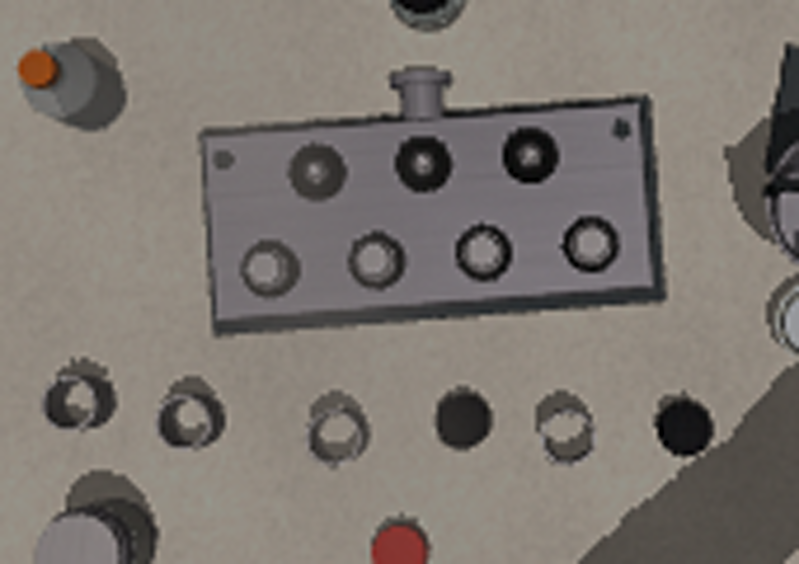

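Run:
```python
from h import *
p,d,m=load("top",8)
C=cloud(d,m);Z=C[...,2]
ey=np.array([(317,171),(423,163),(529,155),(270,268),(377,260),(484,251),(591,243)])/4.7+[130-.4,140-.4]
grid=np.array([(35,80),(35,0),(35,-80),(-35,120),(-35,40),(-35,-40),(-35,-120)],float)
g=cv2.cvtColor(p,cv2.COLOR_RGB2GRAY).astype(int)
est=[]
for i,(u,v) in enumerate(ey):
    P=plane(m,u,v,58)[:2]
    # depth blob of spigot
    zz=(Z>62)&(Z<95)&(np.hypot(C[...,0]-P[0],C[...,1]-P[1])<20)
    ring=(Z>54)&(Z<95)&(np.hypot(C[...,0]-P[0],C[...,1]-P[1])<26)
    (a,b),r=cv2.minEnclosingCircle(C[ring][:,:2].astype(np.float32))
    print("eye",P.round(1),"spig",C[zz].mean(0).round(1),"ring",round(a,1),round(b,1),round(r,1),ring.sum(), C[ring].mean(0).round(1))
    est.append([P,C[zz].mean(0)[:2],(a,b),C[ring].mean(0)[:2]])
est=np.array(est)
for k in range(4):
    A=est[:,k]; ca=A.mean(0); cg=grid.mean(0)
    U,S,Vt=np.linalg.svd((grid-cg).T@(A-ca)); R=(U@Vt).T
    o=ca-R@cg; print(k,o.round(1),np.degrees(np.arctan2(R[1,0],R[0,0])).round(2)); print((grid@R.T+o).round(1).tolist()); print((A-(grid@R.T+o)).round(1).tolist())
```

```text
eye [623.6 191.2] spig [624.  191.1  67.5] ring 620.5 193.4 23.9 106 [622.4 191.8  61.2]
eye [631.1 112.3] spig [631.2 112.4  66. ] ring 632.6 114.5 25.1 117 [630.8 112.   61.1]
eye [638.5  33.3] spig [639.7  33.1  69.1] ring 636.5 34.1 23.0 115 [637.7  32.7  60.6]
eye [550.5 224.3] spig [549.2 221.8  79.3] ring 551.2 223.5 24.4 117 [549.9 222.4  71.6]
eye [558.  144.9] spig [556.7 144.6  80.5] ring 557.9 142.8 25.2 114 [556.3 143.3  71.3]
eye [566.1  65.4] spig [564.4  65.4  79.3] ring 566.0 63.7 24.8 112 [564.4  64.6  71.2]
eye [573.6 -14.2] spig [572.6 -13.7  80.4] ring 574.8 -13.0 25.3 113 [571.8 -13.9  71.5]
0 [596.6 108.6] 5.58
[[623.7, 191.7], [631.4, 112.0], [639.2, 32.4], [550.1, 224.7], [557.9, 145.0], [565.7, 65.4], [573.4, -14.2]]
[[-0.1, -0.5], [-0.4, 0.2], [-0.7, 0.9], [0.4, -0.3], [0.1, -0.2], [0.5, -0.1], [0.1, -0.0]]
1 [596.1 108.3] 5.74
[[622.9, 191.4], [630.9, 111.8], [638.9, 32.2], [549.3, 224.2], [557.3, 144.6], [565.3, 65.0], [573.3, -14.6]]
[[1.1, -0.3], [0.3, 0.6], [0.8, 0.9], [-0.0, -2.4], [-0.6, 0.0], [-0.8, 0.4], [-0.7, 0.9]]
2 [596.3 109. ] 6.12
[[622.6, 192.2], [631.1, 112.7], [639.7, 33.1], [548.7, 224.6], [557.3, 145.0], [565.8, 65.5], [574.3, -14.1]]
[[-2.1, 1.2], [1.4, 1.8], [-3.1, 1.0], [2.5, -1.1], [0.6, -2.2], [0.2, -1.8], [0.5, 1.1]]
3 [595.4 108. ] 5.58
[[622.5, 191.0], [630.3, 111.4], [638.0, 31.8], [548.9, 224.0], [556.7, 144.4], [564.5, 64.8], [572.3, -14.8]]
[[-0.1, 0.7], [0.6, 0.5], [-0.4, 0.8], [1.0, -1.7], [-0.4, -1.1], [-0.1, -0.2], [-0.5, 0.9]]
```

```bash
python3 -c "
from workcell import *
s=read_state();print(s['tool_pos'],s['time_s'],s['ee_rot'][:,1])"
```

```text
[ 316.19590201 -266.38402788  213.36602834] 9.5667 [ 0.9959696   0.08955085 -0.00501976]
```

Cap A at (436, -88.5) goes to narrow port 2. Moving above it.

```bash
python3 -m creep '[{"dp":[24,36,-10],"turn":0},{"dp":[48,72,-30],"turn":0},{"dp":[72,108,-60],"turn":0},{"dp":[96,144,-90],"turn":0},{"dp":[110,170,-120],"turn":0},{"dp":[118,178,-150],"turn":0},{"dp":[118,178,-150],"turn":0},{"dp":[118,178,-150],"turn":0}]' 0.75 80
```

```text
time_s: 10.23
tool_pos: [438.2, -85.5, 62.5]
ee_rot: [[-0.006, 0.995, 0.1], [0.002, 0.1, -0.995], [-1.0, -0.005, -0.003]]
force: [0.0, 1.6, 0.4]
grip_width: 63.7
```

Run:
```python
from h import *
print(read_state()['tool_pos'])
p,d,m=snap("top",9); crop(p,"c13",220,320,150,260,4.5)
p,d,m=snap("scene",9); crop(p,"c14",190,340,130,250,4)
```

```text
[438.19140407 -85.48125056  62.53744843]
```

View pics/c14.png

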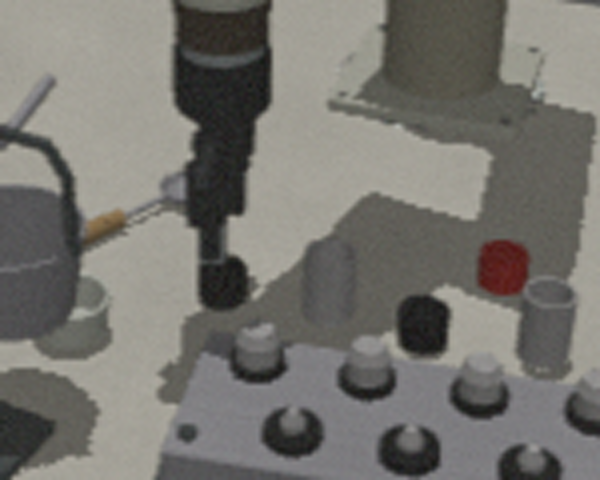

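```bash
python3 -m creep '[{"dp":[-1,-2,-10],"turn":0},{"dp":[-1,-2,-20],"turn":0},{"dp":[-1,-2,-30],"turn":0},{"dp":[-1,-2,-30],"turn":0},{"dp":[-1,-2,-30],"turn":0}]'
```

```text
time_s: 10.75
tool_pos: [438.6, -91.6, 37.1]
ee_rot: [[0.002, 0.996, 0.093], [-0.0, 0.093, -0.996], [-1.0, 0.002, 0.001]]
force: [0.1, -0.2, 0.8]
grip_width: 63.8
```

```bash
python3 -m creep '[{"dp":[-2.5,3,-10],"turn":0},{"dp":[-2.5,3,-17],"turn":0},{"dp":[-2.5,3,-22],"turn":0},{"dp":[-2.5,3,-22],"turn":0},{"dp":[-2.5,3,-22],"turn":0}]'
python3 -m creep '[{"dp":[0,0,0],"turn":0},{"dp":[0,0,0],"turn":0},{"dp":[0,0,0],"turn":0},{"dp":[0,0,0],"turn":0},{"dp":[0,0,0],"turn":0},{"dp":[0,0,0],"turn":0}]' 0 60
```

```text
time_s: 11.17
tool_pos: [435.6, -87.9, 14.0]
ee_rot: [[-0.0, 0.996, 0.095], [-0.0, 0.095, -0.996], [-1.0, -0.0, 0.0]]
force: [-0.5, 1.1, -0.4]
grip_width: 63.9
time_s: 11.67
tool_pos: [436.0, -87.9, 14.5]
ee_rot: [[0.001, 0.995, 0.095], [-0.0, 0.095, -0.995], [-1.0, 0.001, 0.001]]
force: [-1.1, 0.1, 5.4]
grip_width: 39.6
```

Gripped. Lift and carry over narrow port 2 at (639, 32).

```bash
python3 -m creep '[{"dp":[0,0,15],"turn":0},{"dp":[0,0,45],"turn":0},{"dp":[0,0,80],"turn":0},{"dp":[10,6,105],"turn":0},{"dp":[35,21,105],"turn":0},{"dp":[65,38,105],"turn":0},{"dp":[95,56,105],"turn":0},{"dp":[125,74,105],"turn":0},{"dp":[150,89,105],"turn":0},{"dp":[175,104,105],"turn":0},{"dp":[193,114,105],"turn":0},{"dp":[203,120,100],"turn":0},{"dp":[203,120,90],"turn":0},{"dp":[203,120,90],"turn":0},{"dp":[203,120,90],"turn":0},{"dp":[203,120,90],"turn":0}]'
python3 - <<'E'
from h import *
print(read_state()['tool_pos'])
p,d,m=snap("top",10); crop(p,"c15",190,290,130,230,5)
p,d,m=snap("scene",10); crop(p,"c16",215,365,140,260,4)
E
```

```text
time_s: 13.0
tool_pos: [637.2, 31.6, 103.4]
ee_rot: [[-0.002, 0.996, 0.094], [-0.0, 0.094, -0.996], [-1.0, -0.002, 0.0]]
force: [0.5, -0.4, 0.7]
grip_width: 39.8
[637.15345341  31.61121771 103.39406232]
```

View pics/c16.png

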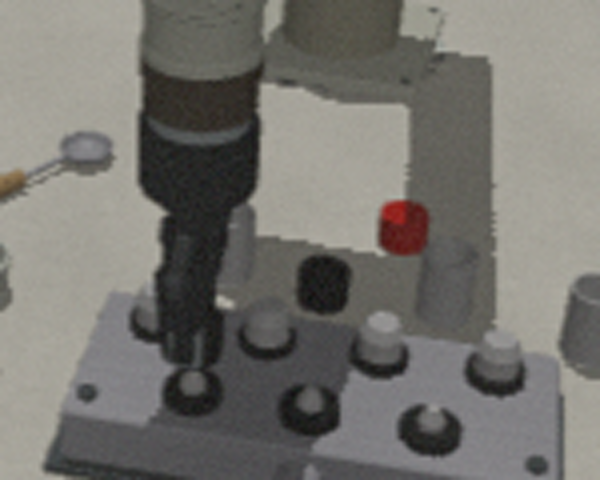

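View pics/c15.png

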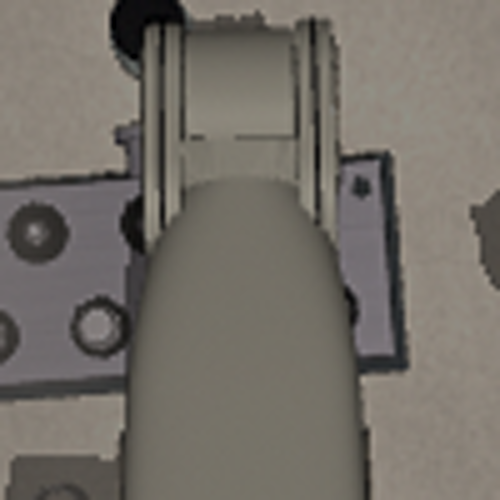

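Cap and spigot line up in the scene view (cap at crop (192,345), tip at (192,380)). Lowering and watching the force.

```bash
python3 -m creep '[{"dp":[1,0.5,-8],"turn":0},{"dp":[1,0.5,-16],"turn":0},{"dp":[1,0.5,-22],"turn":0},{"dp":[1,0.5,-24],"turn":0},{"dp":[1,0.5,-24],"turn":0}]'
python3 -m creep '[{"dp":[0,0,-3],"turn":0},{"dp":[0,0,-6],"turn":0},{"dp":[0,0,-6],"turn":0},{"dp":[0,0,-6],"turn":0}]'
```

```text
time_s: 13.52
tool_pos: [638.4, 32.7, 78.3]
ee_rot: [[-0.003, 0.995, 0.095], [-0.0, 0.095, -0.996], [-1.0, -0.003, -0.0]]
force: [-0.1, 0.3, -1.3]
grip_width: 40.0
time_s: 13.85
tool_pos: [639.1, 32.9, 73.4]
ee_rot: [[-0.001, 0.995, 0.095], [0.0, 0.095, -0.995], [-1.0, -0.001, -0.0]]
force: [-1.4, 0.6, -0.9]
grip_width: 39.8
```

```bash
python3 -m creep '[{"dp":[0,0,-3],"turn":0},{"dp":[0,0,-6],"turn":0},{"dp":[0,0,-8],"turn":0},{"dp":[0,0,-8],"turn":0},{"dp":[0,0,-8],"turn":0}]'
python3 -m creep '[{"dp":[0,0,-2],"turn":0},{"dp":[0,0,-3],"turn":0},{"dp":[0,0,-3],"turn":0},{"dp":[0,0,-3],"turn":0}]'
```

```text
time_s: 14.27
tool_pos: [639.1, 32.9, 67.6]
ee_rot: [[0.0, 0.995, 0.095], [0.0, 0.095, -0.995], [-1.0, 0.0, -0.0]]
force: [-6.2, 0.0, 9.1]
grip_width: 39.6
time_s: 14.6
tool_pos: [639.1, 32.9, 65.5]
ee_rot: [[0.001, 0.995, 0.095], [0.0, 0.095, -0.995], [-1.0, 0.001, -0.0]]
force: [-7.0, 0.1, 12.7]
grip_width: 40.0
```

```bash
python3 -m creep '[{"dp":[0,0,-2],"turn":0},{"dp":[0,0,-4],"turn":0},{"dp":[0,0,-4],"turn":0},{"dp":[0,0,-4],"turn":0}]'
```

```text
time_s: 14.93
tool_pos: [639.1, 33.0, 65.3]
ee_rot: [[0.003, 0.995, 0.095], [0.0, 0.095, -0.995], [-1.0, 0.003, -0.0]]
force: [-13.6, 0.4, 29.3]
grip_width: 40.2
```

Hard stop at home height (29 N, no further travel). Release, rise, and go for cap B at (437.8, 80.5).

```bash
python3 -m creep '[{"dp":[0,0,5],"turn":0},{"dp":[0,0,5],"turn":0},{"dp":[0,0,5],"turn":0},{"dp":[0,0,5],"turn":0},{"dp":[0,0,5],"turn":0},{"dp":[0,0,15],"turn":0},{"dp":[0,0,40],"turn":0},{"dp":[0,0,75],"turn":0},{"dp":[0,0,110],"turn":0},{"dp":[0,0,110],"turn":0}]' 0.68
python3 -m creep '[{"dp":[-35,5,0],"turn":0},{"dp":[-70,15,0],"turn":0},{"dp":[-105,25,0],"turn":0},{"dp":[-140,35,0],"turn":0},{"dp":[-175,42,0],"turn":0},{"dp":[-195,48,-30],"turn":0},{"dp":[-201,48,-60],"turn":0},{"dp":[-201,48,-60],"turn":0},{"dp":[-201,48,-60],"turn":0}]' 0.75
python3 - <<'E'
from h import *
print(read_state()['tool_pos'])
p,d,m=find(11); crop(p,"c17",130,300,140,260,4.7)
p,d,m=snap("scene",11); crop(p,"c18",215,365,140,260,4)
E
```

```text
time_s: 15.77
tool_pos: [643.9, 33.0, 177.7]
ee_rot: [[0.014, 0.995, 0.095], [0.001, 0.095, -0.995], [-1.0, 0.014, 0.001]]
force: [1.5, 0.5, 1.2]
grip_width: 58.1
time_s: 16.52
tool_pos: [437.5, 80.7, 108.5]
ee_rot: [[-0.003, 0.995, 0.095], [-0.001, 0.095, -0.995], [-1.0, -0.003, 0.0]]
force: [-0.0, 0.5, 0.2]
grip_width: 64.0
[437.46652623  80.66778237 108.49021581]
px [145.3 225.4] n 85 z 61.2 circ 447.9 370.0 r 20.7 rgb [69. 66. 65.]
px [169.1 229.5] n 79 z 63.2 circ 433.9 285.5 r 21.0 rgb [73. 69. 68.]
px [250.5 233. ] n 40 z 63.5 circ 429.0 0.1 r 20.4 rgb [101.  97.  96.]
```

View pics/c17.png

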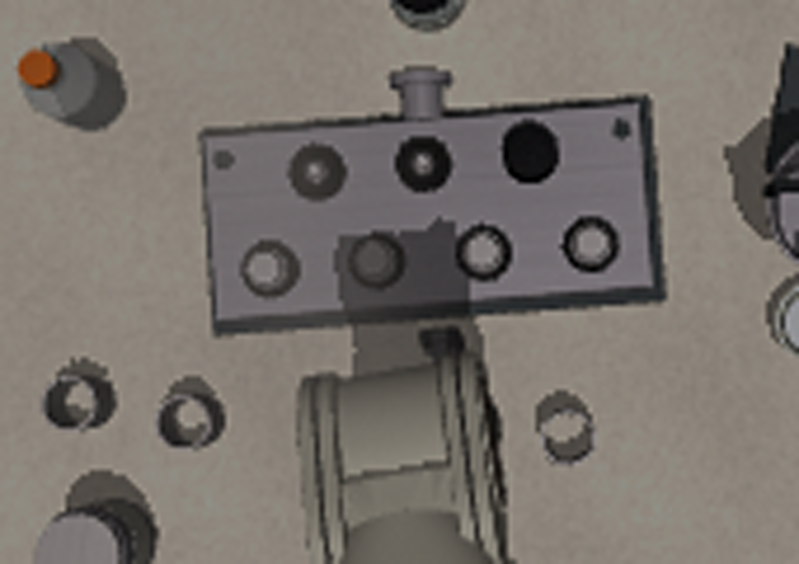

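View pics/c18.png

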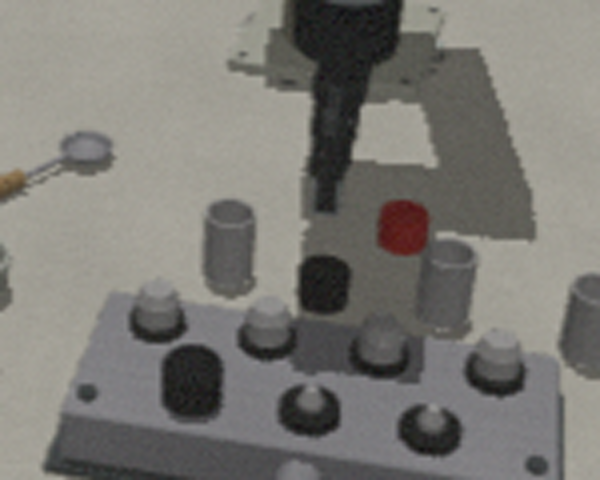

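Cap A sits on narrow port 2. Cap B is in place under the gripper. Descend and grip.

```bash
python3 -m creep '[{"dp":[0,0,-25],"turn":0},{"dp":[0,0,-50],"turn":0},{"dp":[0,0,-75],"turn":0},{"dp":[0,0,-88],"turn":0},{"dp":[0,0,-94],"turn":0},{"dp":[0,0,-94],"turn":0},{"dp":[0,0,-94],"turn":0}]' 0.75
python3 -m creep '[{"dp":[0,0,0],"turn":0},{"dp":[0,0,0],"turn":0},{"dp":[0,0,0],"turn":0},{"dp":[0,0,0],"turn":0},{"dp":[0,0,0],"turn":0},{"dp":[0,0,0],"turn":0}]' 0 60
```

```text
time_s: 17.2
tool_pos: [440.4, 80.9, 15.9]
ee_rot: [[0.002, 0.996, 0.094], [0.0, 0.094, -0.996], [-1.0, 0.002, -0.0]]
force: [-0.1, -0.9, -0.8]
grip_width: 64.0
time_s: 17.7
tool_pos: [440.1, 81.0, 16.4]
ee_rot: [[0.004, 0.995, 0.095], [0.0, 0.095, -0.995], [-1.0, 0.004, -0.0]]
force: [-0.8, -0.6, 5.9]
grip_width: 39.7
```

```bash
python3 -m creep '[{"dp":[0,0,15],"turn":0},{"dp":[0,0,45],"turn":0},{"dp":[0,0,80],"turn":0},{"dp":[10,2,105],"turn":0},{"dp":[35,6,105],"turn":0},{"dp":[65,11,105],"turn":0},{"dp":[95,16,105],"turn":0},{"dp":[125,21,105],"turn":0},{"dp":[150,25,105],"turn":0},{"dp":[170,28,105],"turn":0},{"dp":[183,30,105],"turn":0},{"dp":[191,31,95],"turn":0},{"dp":[191,31,85],"turn":0},{"dp":[191,31,85],"turn":0},{"dp":[191,31,85],"turn":0},{"dp":[191,31,85],"turn":0},{"dp":[191,31,85],"turn":0}]'
python3 - <<'E'
from h import *
p,d,m=snap("scene",12); crop(p,"c19",215,365,140,260,4)
E
```

```text
time_s: 19.12
tool_pos: [628.9, 111.7, 100.3]
ee_rot: [[0.0, 0.995, 0.095], [0.0, 0.095, -0.995], [-1.0, 0.0, 0.0]]
force: [0.2, -0.3, -0.5]
grip_width: 39.7
```

View pics/c19.png

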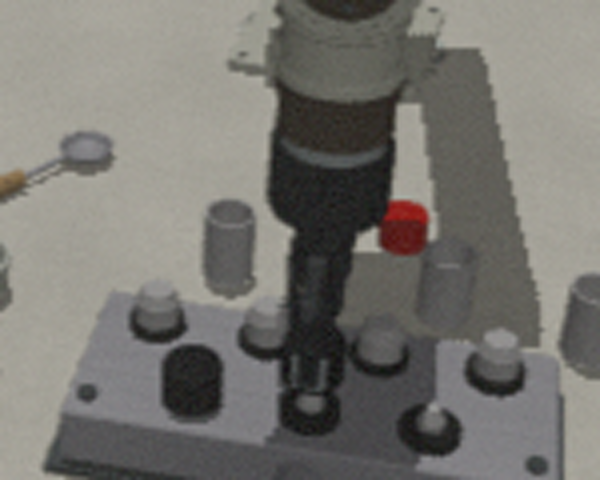

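Aligned within the taper. Correcting by about (2, 1) and lowering.

```bash
python3 -m creep '[{"dp":[2,0.7,-8],"turn":0},{"dp":[2,0.7,-14],"turn":0},{"dp":[2,0.7,-20],"turn":0},{"dp":[2,0.7,-25],"turn":0},{"dp":[2,0.7,-25],"turn":0},{"dp":[2,0.7,-25],"turn":0}]'
python3 -m creep '[{"dp":[0,0,-3],"turn":0},{"dp":[0,0,-6],"turn":0},{"dp":[0,0,-8],"turn":0},{"dp":[0,0,-10],"turn":0},{"dp":[0,0,-10],"turn":0}]'
python3 -m creep '[{"dp":[0,0,-2],"turn":0},{"dp":[0,0,-4],"turn":0},{"dp":[0,0,-4],"turn":0},{"dp":[0,0,-4],"turn":0}]'
```

```text
time_s: 19.67
tool_pos: [631.1, 112.4, 74.2]
ee_rot: [[-0.001, 0.995, 0.095], [-0.0, 0.095, -0.995], [-1.0, -0.001, 0.0]]
force: [-0.3, 0.3, 0.2]
grip_width: 39.7
time_s: 20.08
tool_pos: [631.4, 112.5, 67.4]
ee_rot: [[0.001, 0.995, 0.095], [0.0, 0.095, -0.995], [-1.0, 0.001, -0.0]]
force: [-5.5, -1.3, 12.7]
grip_width: 39.5
time_s: 20.42
tool_pos: [631.5, 112.5, 67.2]
ee_rot: [[0.003, 0.995, 0.095], [0.001, 0.095, -0.995], [-1.0, 0.003, -0.0]]
force: [-12.2, -2.1, 29.4]
grip_width: 39.9
```

Cap B is home (29 N hard stop at 67.2, expected 67.4). Next, the tube at (429, 0) for wide port 3.

```bash
python3 -m creep '[{"dp":[0,0,5],"turn":0},{"dp":[0,0,5],"turn":0},{"dp":[0,0,5],"turn":0},{"dp":[0,0,5],"turn":0},{"dp":[0,0,5],"turn":0},{"dp":[0,0,15],"turn":0},{"dp":[0,0,40],"turn":0},{"dp":[0,0,75],"turn":0},{"dp":[0,0,105],"turn":0},{"dp":[0,0,105],"turn":0}]' 0.68
python3 -m creep '[{"dp":[-30,-15,0],"turn":0},{"dp":[-65,-35,0],"turn":0},{"dp":[-100,-55,0],"turn":0},{"dp":[-135,-75,0],"turn":0},{"dp":[-170,-95,0],"turn":0},{"dp":[-192,-108,-20],"turn":0},{"dp":[-202,-112,-50],"turn":0},{"dp":[-202,-112,-60],"turn":0},{"dp":[-202,-112,-60],"turn":0},{"dp":[-202,-112,-60],"turn":0}]' 0.75
python3 - <<'E'
from h import *
print(read_state()['tool_pos'])
p,d,m=find(13); crop(p,"c20",130,300,140,260,4.7)
p,d,m=snap("scene",13); crop(p,"c21",215,365,140,260,4)
E
```

```text
time_s: 21.25
tool_pos: [635.5, 113.2, 173.9]
ee_rot: [[0.013, 0.995, 0.095], [0.002, 0.095, -0.995], [-1.0, 0.013, -0.001]]
force: [1.6, -0.5, 2.5]
grip_width: 58.2
time_s: 22.08
tool_pos: [429.6, 0.4, 106.0]
ee_rot: [[-0.0, 0.996, 0.095], [0.0, 0.095, -0.996], [-1.0, -0.0, -0.0]]
force: [1.0, -0.8, -0.1]
grip_width: 63.9
[4.29551775e+02 4.26980744e-01 1.06007147e+02]
px [145.3 225.2] n 87 z 62.2 circ 447.2 369.3 r 20.8 rgb [69. 66. 65.]
px [169.3 229.5] n 77 z 61.3 circ 435.5 285.6 r 20.9 rgb [74. 71. 70.]
px [200.7 232.5] n 61 z 63.3 circ 425.6 174.0 r 20.6 rgb [89. 84. 83.]
```

View pics/c20.png

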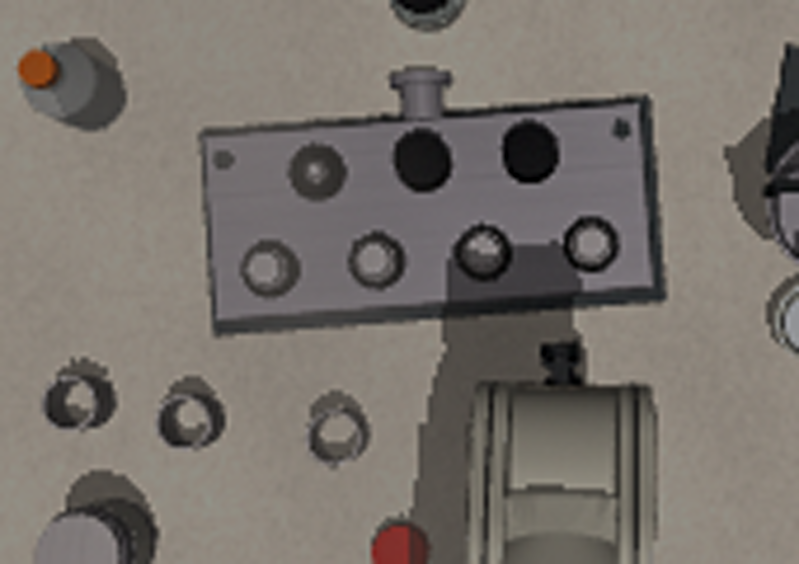

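View pics/c21.png

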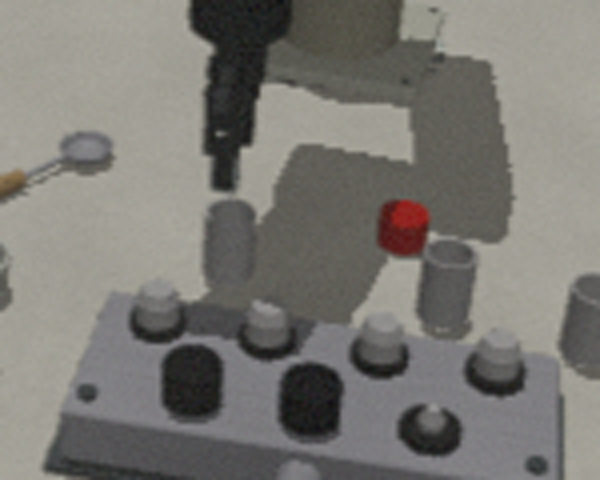

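Both caps are on narrow ports 1 and 2. Descend onto the tube.

```bash
python3 -m creep '[{"dp":[-1,0,-25],"turn":0},{"dp":[-2,0,-48],"turn":0},{"dp":[-2,0,-66],"turn":0},{"dp":[-2,0,-72],"turn":0},{"dp":[-2,0,-72],"turn":0},{"dp":[-2,0,-72],"turn":0}]' 0.75
python3 -m creep '[{"dp":[0,0,0],"turn":0},{"dp":[0,0,0],"turn":0},{"dp":[0,0,0],"turn":0},{"dp":[0,0,0],"turn":0},{"dp":[0,0,0],"turn":0},{"dp":[0,0,0],"turn":0}]' 0 80
```

```text
time_s: 22.68
tool_pos: [428.6, 0.6, 34.6]
ee_rot: [[0.001, 0.995, 0.095], [-0.0, 0.095, -0.995], [-1.0, 0.001, 0.0]]
force: [-0.2, 0.4, -0.1]
grip_width: 64.0
time_s: 23.18
tool_pos: [428.9, 0.5, 35.6]
ee_rot: [[0.003, 0.995, 0.095], [0.0, 0.095, -0.995], [-1.0, 0.003, 0.0]]
force: [-0.1, -0.3, 6.2]
grip_width: 40.7
```

```bash
python3 -m creep '[{"dp":[0,0,15],"turn":0},{"dp":[0,0,45],"turn":0},{"dp":[0,0,80],"turn":0},{"dp":[10,-1,102],"turn":0},{"dp":[35,-4,102],"turn":0},{"dp":[65,-7,102],"turn":0},{"dp":[95,-10,102],"turn":0},{"dp":[120,-12,102],"turn":0},{"dp":[136,-14,102],"turn":0},{"dp":[144,-15,96],"turn":0},{"dp":[144,-15,94],"turn":0},{"dp":[144,-15,94],"turn":0},{"dp":[144,-15,94],"turn":0},{"dp":[144,-15,94],"turn":0}]'
python3 - <<'E'
from h import *
p,d,m=snap("scene",14); crop(p,"c22",215,365,140,260,4)
E
```

```text
time_s: 24.35
tool_pos: [570.1, -14.4, 127.8]
ee_rot: [[-0.001, 0.995, 0.095], [0.0, 0.095, -0.995], [-1.0, -0.001, -0.0]]
force: [-0.6, 0.4, -1.2]
grip_width: 40.4
```

View pics/c22.png

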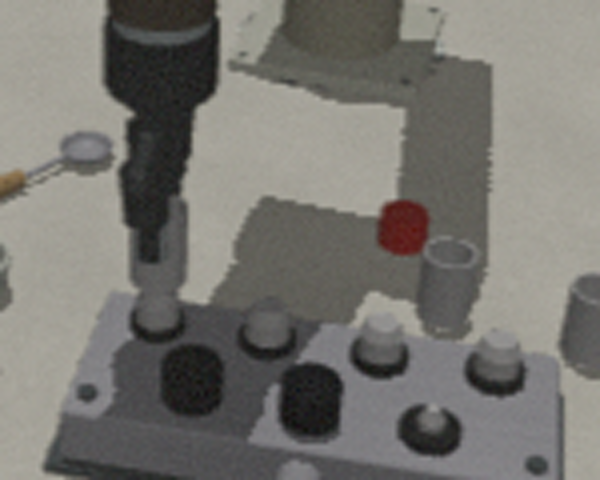

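```bash
python3 -m creep '[{"dp":[2.5,0,-3],"turn":0},{"dp":[2.5,0,-10],"turn":0},{"dp":[2.5,0,-18],"turn":0},{"dp":[2.5,0,-25],"turn":0},{"dp":[2.5,0,-30],"turn":0},{"dp":[2.5,0,-30],"turn":0}]'
python3 -m creep '[{"dp":[0,0,-3],"turn":0},{"dp":[0,0,-6],"turn":0},{"dp":[0,0,-9],"turn":0},{"dp":[0,0,-12],"turn":0},{"dp":[0,0,-12],"turn":0}]'
python3 -m creep '[{"dp":[0,0,-2],"turn":0},{"dp":[0,0,-4],"turn":0},{"dp":[0,0,-4],"turn":0},{"dp":[0,0,-4],"turn":0}]'
```

```text
time_s: 24.9
tool_pos: [572.6, -14.5, 95.7]
ee_rot: [[-0.004, 0.995, 0.095], [0.0, 0.095, -0.995], [-1.0, -0.004, -0.0]]
force: [0.0, -1.0, -0.4]
grip_width: 40.5
time_s: 25.32
tool_pos: [573.5, -14.4, 86.7]
ee_rot: [[-0.0, 0.995, 0.095], [0.0, 0.095, -0.995], [-1.0, -0.0, -0.0]]
force: [-3.5, -0.1, 3.8]
grip_width: 40.5
time_s: 25.65
tool_pos: [573.6, -14.4, 86.3]
ee_rot: [[0.002, 0.995, 0.095], [0.0, 0.095, -0.995], [-1.0, 0.002, 0.0]]
force: [-10.2, 0.2, 23.9]
grip_width: 40.3
```

Tube 1 is home (stop at 86.3, 24 N). Next, the tube at (425.7, 174) for wide port 2.

```bash
python3 -m creep '[{"dp":[0,0,5],"turn":0},{"dp":[0,0,5],"turn":0},{"dp":[0,0,5],"turn":0},{"dp":[0,0,5],"turn":0},{"dp":[0,0,5],"turn":0},{"dp":[0,0,15],"turn":0},{"dp":[0,0,40],"turn":0},{"dp":[0,0,75],"turn":0},{"dp":[0,0,90],"turn":0},{"dp":[0,0,90],"turn":0}]' 0.68
python3 -m creep '[{"dp":[-20,30,0],"turn":0},{"dp":[-45,60,0],"turn":0},{"dp":[-70,90,0],"turn":0},{"dp":[-95,120,0],"turn":0},{"dp":[-120,150,0],"turn":0},{"dp":[-140,178,-20],"turn":0},{"dp":[-149,188,-50],"turn":0},{"dp":[-149,188,-65],"turn":0},{"dp":[-149,188,-65],"turn":0},{"dp":[-149,188,-65],"turn":0}]' 0.75
python3 - <<'E'
from h import *
p,d,m=find(15); crop(p,"c23",130,300,140,260,4.7)
p,d,m=snap("scene",15); crop(p,"c24",215,365,140,260,4)
E
```

```text
time_s: 26.48
tool_pos: [577.0, -14.6, 177.1]
ee_rot: [[0.009, 0.995, 0.095], [-0.0, 0.095, -0.995], [-1.0, 0.009, 0.001]]
force: [1.2, 1.0, 1.3]
grip_width: 58.1
time_s: 27.32
tool_pos: [424.0, 173.3, 106.1]
ee_rot: [[-0.003, 0.995, 0.095], [-0.001, 0.095, -0.995], [-1.0, -0.003, 0.001]]
force: [0.6, 0.3, 0.1]
grip_width: 64.3
px [145.4 225.3] n 88 z 61.8 circ 448.0 369.8 r 21.0 rgb [69. 65. 65.]
```

View pics/c23.png

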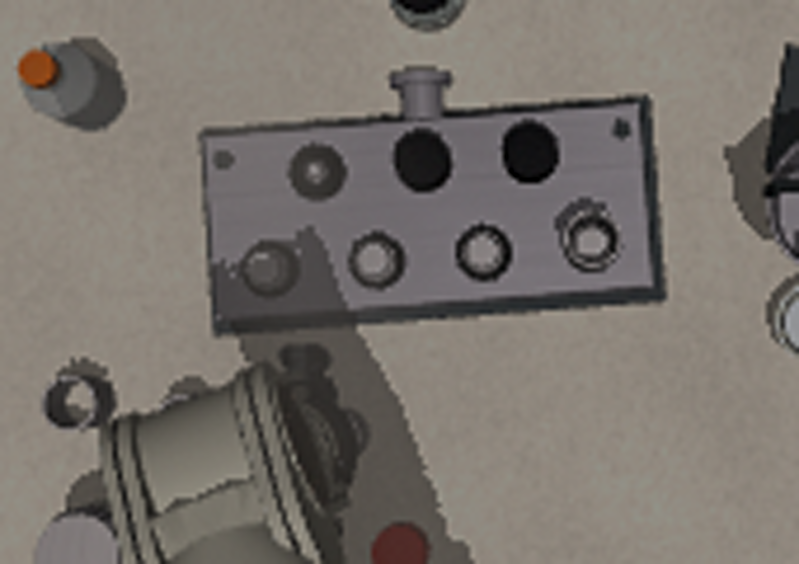

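View pics/c24.png

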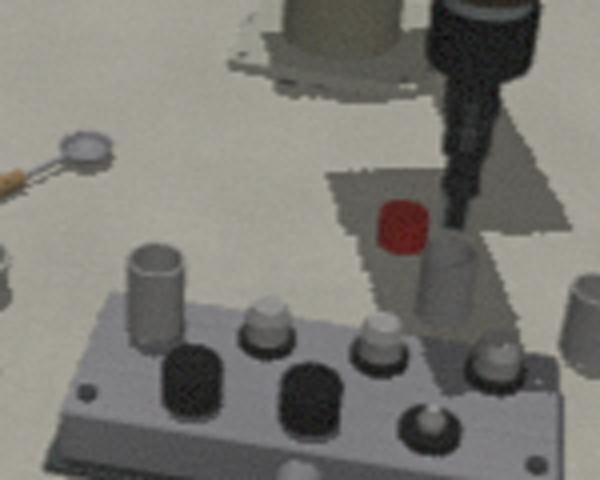

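```bash
python3 -m creep '[{"dp":[0,0.5,-25],"turn":0},{"dp":[0,0.5,-48],"turn":0},{"dp":[0,0.5,-66],"turn":0},{"dp":[0,0.5,-72],"turn":0},{"dp":[0,0.5,-72],"turn":0},{"dp":[0,0.5,-72],"turn":0}]' 0.75
python3 -m creep '[{"dp":[0,0,0],"turn":0},{"dp":[0,0,0],"turn":0},{"dp":[0,0,0],"turn":0},{"dp":[0,0,0],"turn":0},{"dp":[0,0,0],"turn":0},{"dp":[0,0,0],"turn":0}]' 0 80
```

```text
time_s: 27.92
tool_pos: [426.1, 174.0, 35.8]
ee_rot: [[0.001, 0.996, 0.094], [0.001, 0.094, -0.996], [-1.0, 0.001, -0.0]]
force: [1.5, 0.2, -0.3]
grip_width: 64.3
time_s: 28.42
tool_pos: [426.3, 174.4, 36.7]
ee_rot: [[0.003, 0.995, 0.095], [0.001, 0.095, -0.996], [-1.0, 0.003, -0.001]]
force: [-1.5, -1.1, 7.0]
grip_width: 40.5
```

```bash
python3 -m creep '[{"dp":[0,0,15],"turn":0},{"dp":[0,0,45],"turn":0},{"dp":[0,0,80],"turn":0},{"dp":[10,-8,102],"turn":0},{"dp":[30,-23,102],"turn":0},{"dp":[55,-43,102],"turn":0},{"dp":[80,-62,102],"turn":0},{"dp":[105,-82,102],"turn":0},{"dp":[125,-98,102],"turn":0},{"dp":[135,-105,98],"turn":0},{"dp":[140,-109,94],"turn":0},{"dp":[140,-109,94],"turn":0},{"dp":[140,-109,94],"turn":0},{"dp":[140,-109,94],"turn":0},{"dp":[140,-109,94],"turn":0}]'
python3 - <<'E'
from h import *
p,d,m=snap("scene",16); crop(p,"c25",215,365,140,260,4)
E
```

```text
time_s: 29.67
tool_pos: [564.0, 66.0, 129.0]
ee_rot: [[-0.001, 0.995, 0.096], [0.0, 0.096, -0.995], [-1.0, -0.001, -0.0]]
force: [-0.2, -1.3, -1.0]
grip_width: 41.0
```

View pics/c25.png

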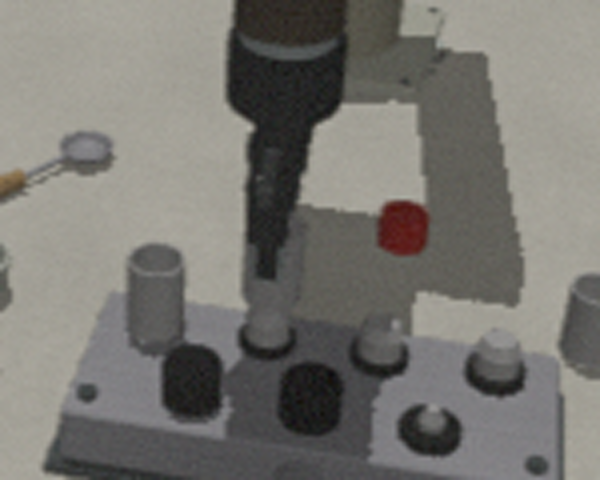

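```bash
python3 -m creep '[{"dp":[1,-0.3,-3],"turn":0},{"dp":[1,-0.3,-10],"turn":0},{"dp":[1,-0.3,-18],"turn":0},{"dp":[1,-0.3,-25],"turn":0},{"dp":[1,-0.3,-30],"turn":0},{"dp":[1,-0.3,-30],"turn":0}]'
python3 -m creep '[{"dp":[0,0,-3],"turn":0},{"dp":[0,0,-6],"turn":0},{"dp":[0,0,-9],"turn":0},{"dp":[0,0,-12],"turn":0},{"dp":[0,0,-12],"turn":0}]'
python3 -m creep '[{"dp":[0,0,-2],"turn":0},{"dp":[0,0,-4],"turn":0},{"dp":[0,0,-4],"turn":0},{"dp":[0,0,-4],"turn":0}]'
```

```text
time_s: 30.22
tool_pos: [564.6, 64.5, 96.7]
ee_rot: [[-0.004, 0.995, 0.095], [-0.0, 0.095, -0.995], [-1.0, -0.004, 0.0]]
force: [0.2, -0.3, -1.6]
grip_width: 40.2
time_s: 30.63
tool_pos: [566.0, 64.7, 87.8]
ee_rot: [[0.001, 0.995, 0.095], [0.0, 0.095, -0.995], [-1.0, 0.001, -0.0]]
force: [-1.6, -0.2, 2.9]
grip_width: 40.5
time_s: 30.97
tool_pos: [566.2, 64.7, 87.5]
ee_rot: [[0.003, 0.995, 0.095], [0.0, 0.095, -0.995], [-1.0, 0.003, -0.0]]
force: [-9.9, -0.8, 24.6]
grip_width: 40.5
```

Tube 2 is home (87.5, 25 N). Next, the tube at (434.8, 285.6) for wide port 1.

```bash
python3 -m creep '[{"dp":[0,0,5],"turn":0},{"dp":[0,0,5],"turn":0},{"dp":[0,0,5],"turn":0},{"dp":[0,0,5],"turn":0},{"dp":[0,0,5],"turn":0},{"dp":[0,0,15],"turn":0},{"dp":[0,0,40],"turn":0},{"dp":[0,0,75],"turn":0},{"dp":[0,0,90],"turn":0},{"dp":[0,0,90],"turn":0}]' 0.68
python3 -m creep '[{"dp":[-18,30,0],"turn":0},{"dp":[-38,63,0],"turn":0},{"dp":[-58,96,0],"turn":0},{"dp":[-78,129,0],"turn":0},{"dp":[-98,162,0],"turn":0},{"dp":[-115,195,-10],"turn":0},{"dp":[-128,214,-30],"turn":0},{"dp":[-132,221,-60],"turn":0},{"dp":[-132,221,-65],"turn":0},{"dp":[-132,221,-65],"turn":0},{"dp":[-132,221,-65],"turn":0}]' 0.75
python3 - <<'E'
from h import *
p,d,m=find(17); crop(p,"c26",130,300,140,260,4.7)
p,d,m=snap("scene",17); crop(p,"c27",265,415,140,260,4)
E
```

```text
time_s: 31.8
tool_pos: [569.0, 65.0, 178.0]
ee_rot: [[0.009, 0.995, 0.095], [0.001, 0.095, -0.995], [-1.0, 0.009, -0.0]]
force: [1.1, -0.4, 0.6]
grip_width: 58.4
time_s: 32.72
tool_pos: [434.2, 285.0, 107.9]
ee_rot: [[-0.001, 0.996, 0.094], [-0.001, 0.094, -0.996], [-1.0, -0.001, 0.001]]
force: [-0.5, 0.1, 0.1]
grip_width: 64.0
px [172.8 228.9] n 41 z 60.0 circ 435.3 284.2 r 20.0 rgb [54. 51. 50.]
```

View pics/c27.png

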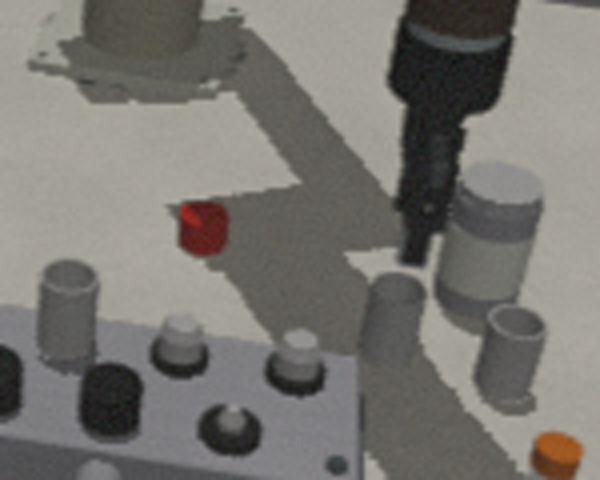

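```bash
python3 -m creep '[{"dp":[-0.5,0.5,-25],"turn":0},{"dp":[-1,0.5,-48],"turn":0},{"dp":[-1,0.5,-66],"turn":0},{"dp":[-1,0.5,-73],"turn":0},{"dp":[-1,0.5,-73],"turn":0},{"dp":[-1,0.5,-73],"turn":0}]' 0.75
python3 -m creep '[{"dp":[0,0,0],"turn":0},{"dp":[0,0,0],"turn":0},{"dp":[0,0,0],"turn":0},{"dp":[0,0,0],"turn":0},{"dp":[0,0,0],"turn":0},{"dp":[0,0,0],"turn":0}]' 0 80
```

```text
time_s: 33.32
tool_pos: [434.1, 286.1, 35.9]
ee_rot: [[0.001, 0.996, 0.094], [0.001, 0.094, -0.996], [-1.0, 0.001, -0.001]]
force: [0.3, 0.4, 1.8]
grip_width: 64.0
time_s: 33.82
tool_pos: [434.4, 287.0, 36.7]
ee_rot: [[0.003, 0.995, 0.095], [0.002, 0.095, -0.995], [-1.0, 0.004, -0.002]]
force: [0.7, -1.2, 5.4]
grip_width: 39.5
```

```bash
python3 -m creep '[{"dp":[0,0,15],"turn":0},{"dp":[0,0,45],"turn":0},{"dp":[0,0,80],"turn":0},{"dp":[8,-9,102],"turn":0},{"dp":[24,-28,102],"turn":0},{"dp":[44,-51,102],"turn":0},{"dp":[64,-74,102],"turn":0},{"dp":[84,-97,102],"turn":0},{"dp":[104,-119,102],"turn":0},{"dp":[116,-133,100],"turn":0},{"dp":[124,-141,94],"turn":0},{"dp":[124,-141,94],"turn":0},{"dp":[124,-141,94],"turn":0},{"dp":[124,-141,94],"turn":0},{"dp":[124,-141,94],"turn":0}]'
python3 - <<'E'
from h import *
p,d,m=snap("scene",18); crop(p,"c28",235,385,140,260,4)
E
```

```text
time_s: 35.07
tool_pos: [556.1, 146.3, 128.9]
ee_rot: [[-0.001, 0.995, 0.097], [0.0, 0.097, -0.995], [-1.0, -0.001, -0.0]]
force: [-0.4, 0.7, -1.2]
grip_width: 40.0
```

View pics/c28.png

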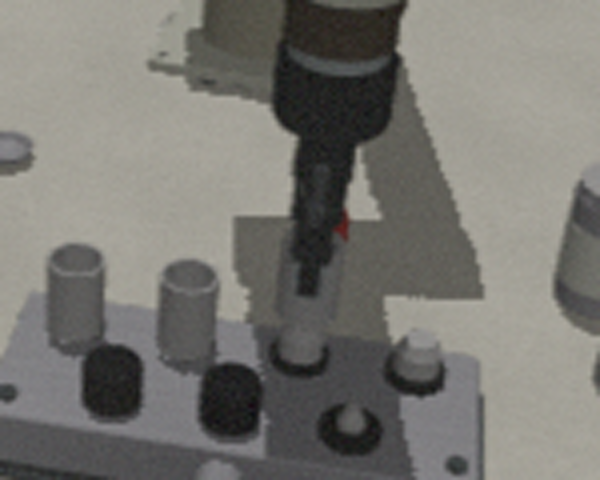

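```bash
python3 -m creep '[{"dp":[1,0.5,-3],"turn":0},{"dp":[1,0.5,-10],"turn":0},{"dp":[1,0.5,-18],"turn":0},{"dp":[1,0.5,-25],"turn":0},{"dp":[1,0.5,-30],"turn":0},{"dp":[1,0.5,-30],"turn":0}]'
python3 -m creep '[{"dp":[0,0,-3],"turn":0},{"dp":[0,0,-6],"turn":0},{"dp":[0,0,-9],"turn":0},{"dp":[0,0,-12],"turn":0},{"dp":[0,0,-12],"turn":0}]'
python3 -m creep '[{"dp":[0,0,-2],"turn":0},{"dp":[0,0,-4],"turn":0},{"dp":[0,0,-4],"turn":0},{"dp":[0,0,-4],"turn":0}]'
```

```text
time_s: 35.62
tool_pos: [556.6, 145.4, 96.7]
ee_rot: [[-0.004, 0.995, 0.095], [-0.001, 0.095, -0.995], [-1.0, -0.004, 0.001]]
force: [-0.9, -0.8, -1.3]
grip_width: 39.6
time_s: 36.03
tool_pos: [558.2, 145.7, 87.7]
ee_rot: [[0.001, 0.996, 0.095], [0.0, 0.095, -0.996], [-1.0, 0.001, -0.0]]
force: [-0.3, 0.7, 3.1]
grip_width: 39.5
time_s: 36.37
tool_pos: [558.3, 145.7, 87.5]
ee_rot: [[0.003, 0.996, 0.095], [0.001, 0.095, -0.996], [-1.0, 0.003, -0.001]]
force: [-8.3, -2.7, 23.9]
grip_width: 39.5
```

Tube 3 is home (87.5, 24 N). Last tube: (447.6, 369.8) for wide port 0.

```bash
python3 -m creep '[{"dp":[0,0,5],"turn":0},{"dp":[0,0,5],"turn":0},{"dp":[0,0,5],"turn":0},{"dp":[0,0,5],"turn":0},{"dp":[0,0,5],"turn":0},{"dp":[0,0,15],"turn":0},{"dp":[0,0,40],"turn":0},{"dp":[0,0,75],"turn":0},{"dp":[0,0,90],"turn":0},{"dp":[0,0,90],"turn":0}]' 0.68
python3 -m creep '[{"dp":[-15,30,0],"turn":0},{"dp":[-31,63,0],"turn":0},{"dp":[-47,96,0],"turn":0},{"dp":[-64,129,0],"turn":0},{"dp":[-80,162,0],"turn":0},{"dp":[-97,195,-10],"turn":0},{"dp":[-108,217,-30],"turn":0},{"dp":[-111,224,-60],"turn":0},{"dp":[-111,224,-65],"turn":0},{"dp":[-111,224,-65],"turn":0},{"dp":[-111,224,-65],"turn":0}]' 0.75
python3 - <<'E'
from h import *
p,d,m=find(19); crop(p,"c29",130,300,140,260,4.7)
p,d,m=snap("scene",19); crop(p,"c30",265,415,140,260,4)
E
```

```text
time_s: 37.2
tool_pos: [560.9, 146.5, 178.1]
ee_rot: [[0.009, 0.995, 0.095], [0.002, 0.095, -0.995], [-1.0, 0.009, -0.001]]
force: [1.1, 0.2, 0.6]
grip_width: 58.1
time_s: 38.12
tool_pos: [447.1, 368.8, 107.8]
ee_rot: [[-0.001, 0.996, 0.094], [-0.001, 0.094, -0.996], [-1.0, -0.001, 0.001]]
force: [0.1, 0.0, 0.9]
grip_width: 63.9
px [147.1 225.1] n 66 z 61.1 circ 447.5 369.7 r 20.5 rgb [51. 48. 48.]
```

View pics/c30.png

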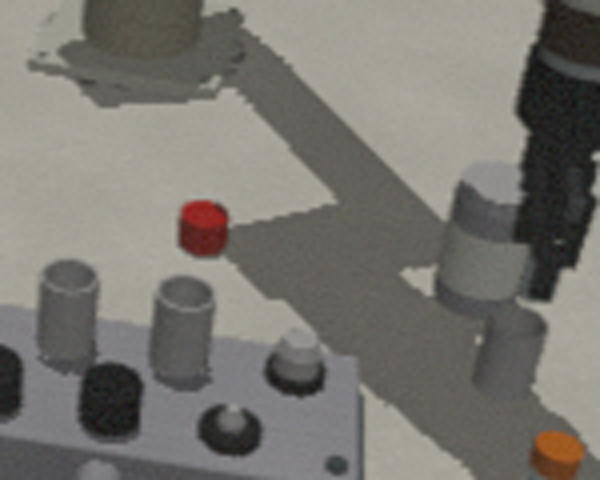

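```bash
python3 -m creep '[{"dp":[-0.5,0,-25],"turn":0},{"dp":[-1,0,-48],"turn":0},{"dp":[-1,0,-66],"turn":0},{"dp":[-1,0,-73],"turn":0},{"dp":[-1,0,-73],"turn":0},{"dp":[-1,0,-73],"turn":0}]' 0.75
python3 -m creep '[{"dp":[0,0,0],"turn":0},{"dp":[0,0,0],"turn":0},{"dp":[0,0,0],"turn":0},{"dp":[0,0,0],"turn":0},{"dp":[0,0,0],"turn":0},{"dp":[0,0,0],"turn":0}]' 0 80
```

```text
time_s: 38.72
tool_pos: [447.1, 369.7, 36.1]
ee_rot: [[0.001, 0.996, 0.094], [0.001, 0.094, -0.996], [-1.0, 0.001, -0.001]]
force: [0.2, -0.2, 0.6]
grip_width: 64.1
time_s: 39.22
tool_pos: [447.4, 370.7, 37.1]
ee_rot: [[0.003, 0.995, 0.095], [0.003, 0.095, -0.995], [-1.0, 0.004, -0.002]]
force: [0.2, -0.8, 6.0]
grip_width: 39.9
```

```bash
python3 -m creep '[{"dp":[0,0,15],"turn":0},{"dp":[0,0,45],"turn":0},{"dp":[0,0,80],"turn":0},{"dp":[8,-11,102],"turn":0},{"dp":[22,-31,102],"turn":0},{"dp":[40,-56,102],"turn":0},{"dp":[58,-81,102],"turn":0},{"dp":[76,-106,102],"turn":0},{"dp":[91,-127,102],"turn":0},{"dp":[98,-138,100],"turn":0},{"dp":[103,-145.5,94],"turn":0},{"dp":[103,-145.5,94],"turn":0},{"dp":[103,-145.5,94],"turn":0},{"dp":[103,-145.5,94],"turn":0},{"dp":[103,-145.5,94],"turn":0}]'
python3 - <<'E'
from h import *
p,d,m=snap("scene",20); crop(p,"c31",235,385,140,260,4)
E
```

```text
time_s: 40.47
tool_pos: [548.2, 225.5, 128.8]
ee_rot: [[-0.0, 0.995, 0.097], [0.0, 0.097, -0.995], [-1.0, -0.0, -0.0]]
force: [0.1, -0.3, -1.6]
grip_width: 40.1
```

View pics/c31.png

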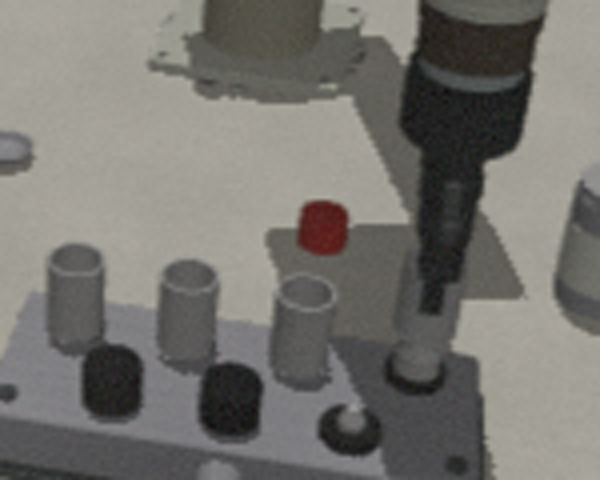

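```bash
python3 -m creep '[{"dp":[1,0.5,-3],"turn":0},{"dp":[1,0.5,-10],"turn":0},{"dp":[1,0.5,-18],"turn":0},{"dp":[1,0.5,-25],"turn":0},{"dp":[1,0.5,-30],"turn":0},{"dp":[1,0.5,-30],"turn":0}]'
python3 -m creep '[{"dp":[0,0,-3],"turn":0},{"dp":[0,0,-6],"turn":0},{"dp":[0,0,-9],"turn":0},{"dp":[0,0,-12],"turn":0},{"dp":[0,0,-12],"turn":0}]'
python3 -m creep '[{"dp":[0,0,-2],"turn":0},{"dp":[0,0,-4],"turn":0},{"dp":[0,0,-4],"turn":0},{"dp":[0,0,-4],"turn":0}]'
```

```text
time_s: 41.02
tool_pos: [548.7, 224.1, 96.7]
ee_rot: [[-0.003, 0.995, 0.095], [-0.001, 0.095, -0.995], [-1.0, -0.004, 0.001]]
force: [0.6, -0.5, -0.5]
grip_width: 40.0
time_s: 41.43
tool_pos: [549.9, 224.6, 88.1]
ee_rot: [[0.001, 0.996, 0.095], [0.0, 0.095, -0.996], [-1.0, 0.001, -0.0]]
force: [-2.5, -0.3, 5.6]
grip_width: 39.7
time_s: 41.77
tool_pos: [550.0, 224.7, 87.8]
ee_rot: [[0.003, 0.996, 0.095], [0.001, 0.095, -0.996], [-1.0, 0.003, -0.001]]
force: [-8.8, -4.0, 24.1]
grip_width: 39.9
```

Last tube is home (87.8, 24 N). Releasing, then retreating clear for a full check of everything, including the pail.

```bash
python3 -m creep '[{"dp":[0,0,5],"turn":0},{"dp":[0,0,5],"turn":0},{"dp":[0,0,5],"turn":0},{"dp":[0,0,5],"turn":0},{"dp":[0,0,5],"turn":0},{"dp":[0,0,15],"turn":0},{"dp":[0,0,40],"turn":0},{"dp":[0,0,75],"turn":0},{"dp":[0,0,110],"turn":0},{"dp":[0,0,130],"turn":0}]' 0.68
python3 -m creep '[{"dp":[-30,0,0],"turn":0},{"dp":[-60,0,0],"turn":0},{"dp":[-95,-10,0],"turn":0},{"dp":[-130,-20,0],"turn":0},{"dp":[-165,-30,0],"turn":0},{"dp":[-200,-40,0],"turn":0},{"dp":[-230,-50,0],"turn":0},{"dp":[-240,-50,0],"turn":0},{"dp":[-240,-50,0],"turn":0},{"dp":[-240,-50,0],"turn":0},{"dp":[-240,-50,0],"turn":0}]'
python3 - <<'E'
from h import *
p,d,m=snap("top",21); crop(p,"c32",130,400,130,290,2.96)
C=cloud(d,m);Z=C[...,2]
T={"N0":(623.4,191.5),"N1":(631.2,112),"N2":(639,32.3),"W0":(549.8,224.4),"W1":(557.6,144.8),"W2":(565.5,65.2),"W3":(573.3,-14.5)}
for k,t in T.items():
    q=(np.hypot(C[...,0]-t[0],C[...,1]-t[1])<30)&(Z>(95 if k[0]=="W" else 66))&(Z<130)
    if q.sum()<8: print(k,"none",q.sum()); continue
    (a,b),r=cv2.minEnclosingCircle(C[q][:,:2].astype(np.float32)); print(k,q.sum(),"circ",round(a,1),round(b,1),round(r,1),"z90",np.percentile(Z[q],90).round(1),"zmed",np.median(Z[q]).round(1))
sub=(np.hypot(C[...,0]-597,C[...,1]+189)<70)&(Z>215)&(Z<240); print("pail/arm",C[sub].mean(0))
p,d,m=snap("scene",21); crop(p,"c33",100,420,110,310,2.5)
crop(p,"c34",225,365,190,280,5.5)
C=cloud(d,m);Z=C[...,2]
sub=(abs(C[...,0]-597)<25)&(abs(C[...,1]+190)<60)&(Z>215)&(Z<245)
Q=C[sub]; print("bar pts",len(Q),Q.mean(0).round(1),Q.min(0).round(1),Q.max(0).round(1))
E
```

```text
time_s: 42.6
tool_pos: [551.2, 225.2, 217.4]
ee_rot: [[0.005, 0.995, 0.095], [0.002, 0.095, -0.995], [-1.0, 0.005, -0.001]]
force: [0.5, -0.2, -0.1]
grip_width: 58.2
time_s: 43.52
tool_pos: [311.5, 175.4, 213.4]
ee_rot: [[0.002, 0.995, 0.095], [0.001, 0.095, -0.995], [-1.0, 0.002, -0.001]]
force: [-0.3, -0.2, -0.2]
grip_width: 58.3
N0 17 circ 622.7 190.2 7.8 z90 77.9 zmed 70.8
N1 119 circ 632.8 112.1 21.0 z90 84.6 zmed 80.7
N2 116 circ 640.3 32.1 20.9 z90 84.3 zmed 80.9
W0 45 circ 551.5 224.8 20.9 z90 112.9 zmed 109.9
W1 44 circ 559.5 144.3 20.9 z90 114.5 zmed 110.3
W2 39 circ 567.1 64.8 20.7 z90 114.1 zmed 109.9
W3 38 circ 574.5 -15.4 20.7 z90 113.0 zmed 110.5
pail/arm [ 599.85645475 -190.37271769  228.77865208]
bar pts 146 [ 600.6 -186.6  224.1] [ 572.3 -232.3  215.8] [ 620.3 -144.2  231.4]
```

View pics/c33.png

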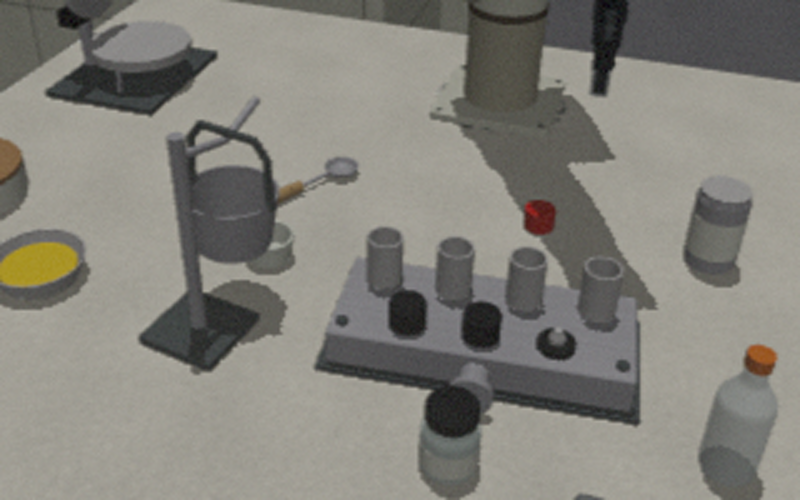

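View pics/c34.png

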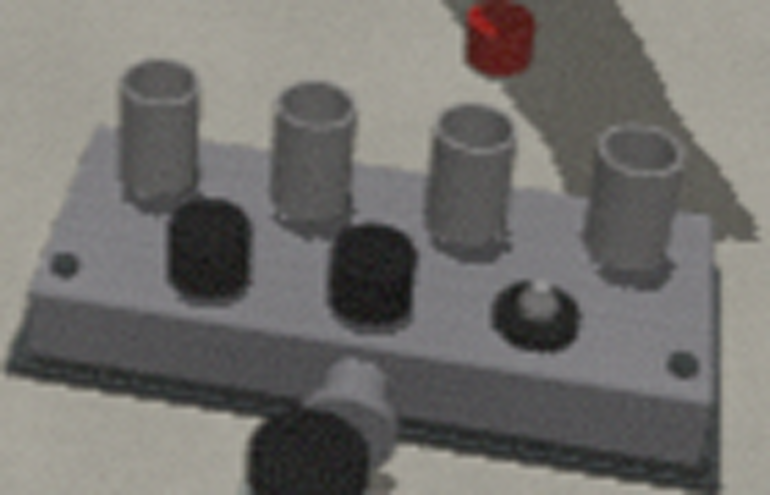

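View pics/c32.png

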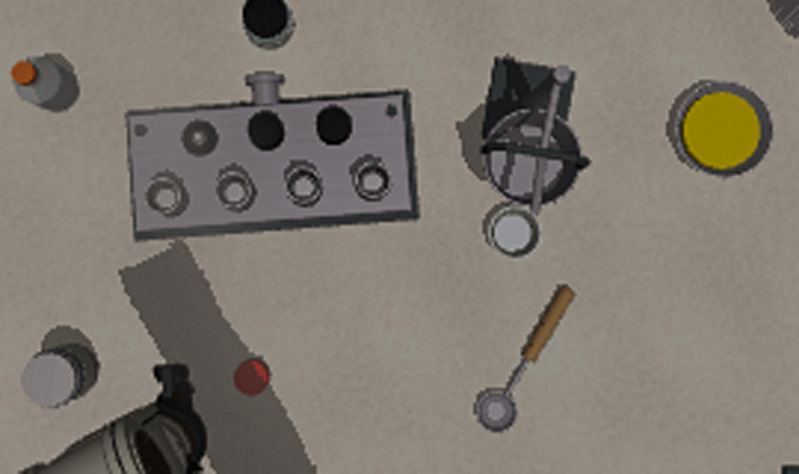

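All four tubes, both caps and the pail check out, and the arm is clear. Handing in.

```bash
python3 -c "
from workcell import *
print(job_done())"
```

```text
the job is handed in; nothing more can be done
None
```

The filler is back together and the job is handed in at about 43.6 s on the robot's clock. No verdict was reported. All four tubes are on wide spigots 0–3 and the two black caps that were there are on narrow spigots 1 and 2. Narrow spigot 0 stays empty because one cap was absent. The pail hangs in the hook's dip, and the red look-alike cap was left alone.

- **Pressing home:** each part came to a hard stop under 24–29 N, within about 0.3 mm of the expected home height. In the last pictures the tops stood at about 111 mm for the tubes and 81 mm for the caps, once the camera's usual 2–3 mm height error is taken off.
- **Centring:** the camera put all six parts 1–2 mm further +x than the spigot axes I had measured. That is about the calibration error and within the 4 mm allowed.
- **Pail:** its handle bar rests across the arm within a few mm of the dip, near (600, -187, 224), and the pail looks upright.
- **Bystanders:** the dish, bottle, jar, can and foil tray look unmoved in the pictures; I did not measure them again. The arm stood clear of everything when I handed in.

No check failed.

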